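Sweep a solar slate clean and fit its circuit boards

TASK

Use the scraper block to sweep all the loose chips along the channel of the clamped slate into the yellow catch tray, never touching a chip with the fingers while it lies on the slate, and stand the scraper back on its blue pad, in line with it. Once the chips are gone, press every circuit board down onto a pair of facing barbed standoffs of its own (any pair, either way round) until both posts click through and the board sits flat on the shoulders. Leave the hammer head and the loose hook where they are.

Things in the scene. Friction and masses are not known exactly. Their poses are not given: they have to be found in the camera images.
- bed: Fixed slate 160 x 230 mm (x, y), back up on a bed, top face at z=50 mm; origin on the bench under its centre. White rails 14 wide, 8 high along y at x=-55 and +55 mm; chips lie in the 96 mm channel between. It is open at both ends; its +y end (y=115) drops into the yellow tray (y=115-215). Clamp bar along the +x edge 10 mm high; its screws at x=73, y=+-124 reach z=95 mm.
- tray_in (a point): Centre of the inner floor of the yellow catch tray; axes as bed. Inside 116 mm (x) by 96 mm (y); walls stand 25 mm above this floor; the slate's upper face is 45 mm above it.
- pad: Blue pad, fixed, 120 x 60 x 4 mm (x, y, z), the scraper's place. Origin under its centre, z up, long side along its x.
- scraper: Scraper block: steel-shod block 84 x 34 x 28 mm (x, y, z) with an upright wooden grip rib on top, 50 mm long (x), 18 mm wide (y), from z = 28 to z = 60 mm. 0.3 kg. Origin at the centre of its underside, z up. Starts standing on the pad. Fits between the rails with its long side across the channel.
- seat_a (a point): Midpoint between the standoff pair at y=-75 mm of bed; axes as the bed; a board home has its origin here. At x=-55 and +55: 14 mm shoulder (top at this point's height, z=66 mm), on it a 6 mm post, domed tip 17 mm above. Near its tip hinges an orange spring barb leaning down and outward; a board takes 5-10 N per post to pass it, then it springs out 1 mm over the board.
- barb_a0 (a joint): Orange barb on the -x post of seat a: 0 = sprung fully out, grows to about 0.7 rad as it is pushed in; returns to 0 when the board has clicked past.
- barb_a1 (a joint): Orange barb on the +x post of seat a: 0 = sprung fully out, grows to about 0.7 rad as it is pushed in; returns to 0 when the board has clicked past.
- seat_b (a point): Midpoint between the standoff pair at y=0 mm of bed; axes as the bed; a board home has its origin here. At x=-55 and +55: 14 mm shoulder (top at this point's height, z=66 mm), on it a 6 mm post, domed tip 17 mm above. Near its tip hinges an orange spring barb leaning down and outward; a board takes 5-10 N per post to pass it, then it springs out 1 mm over the board.
- barb_b0 (a joint): Orange barb on the -x post of seat b: 0 = sprung fully out, grows to about 0.7 rad as it is pushed in; returns to 0 when the board has clicked past.
- barb_b1 (a joint): Orange barb on the +x post of seat b: 0 = sprung fully out, grows to about 0.7 rad as it is pushed in; returns to 0 when the board has clicked past.
- seat_c (a point): Midpoint between the standoff pair at y=75 mm of bed; axes as the bed; a board home has its origin here. At x=-55 and +55: 14 mm shoulder (top at this point's height, z=66 mm), on it a 6 mm post, domed tip 17 mm above. Near its tip hinges an orange spring barb leaning down and outward; a board takes 5-10 N per post to pass it, then it springs out 1 mm over the board.
- barb_c0 (a joint): Orange barb on the -x post of seat c: 0 = sprung fully out, grows to about 0.7 rad as it is pushed in; returns to 0 when the board has clicked past.
- barb_c1 (a joint): Orange barb on the +x post of seat c: 0 = sprung fully out, grows to about 0.7 rad as it is pushed in; returns to 0 when the board has clicked past.
- board1: Green circuit board 140 x 36 x 4 mm (x, y, z), 80 g, starts flat on a fixed black rubber mat 3 mm thick; two square 9 mm through holes at x = -55 and +55 mm, and a black terminal block 30 x 20 mm (x, y) on its middle from z = 4 to z = 24 mm, to hold it by. Origin at the centre of its underside, z up. Same both ways round. May be absent.
- board2: Green circuit board 140 x 36 x 4 mm (x, y, z), 80 g, starts flat on a fixed black rubber mat 3 mm thick; two square 9 mm through holes at x = -55 and +55 mm, and a black terminal block 30 x 20 mm (x, y) on its middle from z = 4 to z = 24 mm, to hold it by. Origin at the centre of its underside, z up. Same both ways round. May be absent.
- board3: Green circuit board 140 x 36 x 4 mm (x, y, z), 80 g, starts flat on a fixed black rubber mat 3 mm thick; two square 9 mm through holes at x = -55 and +55 mm, and a black terminal block 30 x 20 mm (x, y) on its middle from z = 4 to z = 24 mm, to hold it by. Origin at the centre of its underside, z up. Same both ways round. May be absent.
- chip1: Loose pale grey slate chip 24 x 18 x 8 mm (x, y, z), 12 g, on the slate between the rails. Origin at the centre of its underside. May be absent.
- chip2: Loose pale grey slate chip 24 x 18 x 8 mm (x, y, z), 12 g, on the slate between the rails. Origin at the centre of its underside. May be absent.
- chip3: Loose pale grey slate chip 24 x 18 x 8 mm (x, y, z), 12 g, on the slate between the rails. Origin at the centre of its underside. May be absent.
- chip4: Loose pale grey slate chip 24 x 18 x 8 mm (x, y, z), 12 g, on the slate between the rails. Origin at the centre of its underside. May be absent.
- chip5: Loose pale grey slate chip 24 x 18 x 8 mm (x, y, z), 12 g, on the slate between the rails. Origin at the centre of its underside. May be absent.
- chip6: Loose pale grey slate chip 24 x 18 x 8 mm (x, y, z), 12 g, on the slate between the rails. Origin at the centre of its underside. May be absent.
- hammer_head: Bystander: bronze hammer head, 110 x 32 mm (x, y), 35 mm high. Origin under its centre.
- hook1: Bystander: loose stainless slate hook 64 x 22 mm of 6 mm wire, lying on the bench. Origin near its middle at bench level.
Mind the look-alikes: they are no part of the job. Leave any purple look-alike of the board2 alone. Of the things shaped like the scraper, the steel one is meant.

How it is judged (in metres and radians):
On the way, in this order (a step that is already met when the one before it is completed fails the run):
1. every chip lies in the catch tray (x of chip1 in the frame of tray_in between -0.058 and 0.058 m and y of chip1 in the frame of tray_in between -0.05 and 0.05 m and z of each of chip1, chip2, chip3, chip4, chip5, chip6 in the frame of tray_in below 0.04 m and x of chip2 in the frame of tray_in between -0.058 and 0.058 m and y of chip2 in the frame of tray_in between -0.05 and 0.05 m and x of chip3 in the frame of tray_in between -0.058 and 0.058 m and y of chip3 in the frame of tray_in between -0.05 and 0.05 m and x of chip4 in the frame of tray_in between -0.058 and 0.058 m and y of chip4 in the frame of tray_in between -0.05 and 0.05 m and x of chip5 in the frame of tray_in between -0.058 and 0.058 m and y of chip5 in the frame of tray_in between -0.05 and 0.05 m and x of chip6 in the frame of tray_in between -0.058 and 0.058 m and y of chip6 in the frame of tray_in between -0.05 and 0.05 m), for 0.3 s.
2. every board is clicked down on both posts of a seat (((horizontal distance between board1 and seat_a below 0.005 m and z of board1 in the frame of seat_a between -0.003 and 0.0025 m and angle between the x axis of board1 and the x axis of seat_a, either way round below 0.08 rad and angle between board1's own z axis and vertical below 0.03 rad and value of joint each of barb_a0, barb_a1 below 0.15 rad) or (horizontal distance between board1 and seat_b below 0.005 m and z of board1 in the frame of seat_b between -0.003 and 0.0025 m and angle between the x axis of board1 and the x axis of seat_b, either way round below 0.08 rad and angle between board1's own z axis and vertical below 0.03 rad and value of joint each of barb_b0, barb_b1 below 0.15 rad) or (horizontal distance between board1 and seat_c below 0.005 m and z of board1 in the frame of seat_c between -0.003 and 0.0025 m and angle between the x axis of board1 and the x axis of seat_c, either way round below 0.08 rad and angle between board1's own z axis and vertical below 0.03 rad and value of joint each of barb_c0, barb_c1 below 0.15 rad)) and ((horizontal distance between board2 and seat_a below 0.005 m and z of board2 in the frame of seat_a between -0.003 and 0.0025 m and angle between the x axis of board2 and the x axis of seat_a, either way round below 0.08 rad and angle between board2's own z axis and vertical below 0.03 rad and value of joint each of barb_a0, barb_a1 below 0.15 rad) or (horizontal distance between board2 and seat_b below 0.005 m and z of board2 in the frame of seat_b between -0.003 and 0.0025 m and angle between the x axis of board2 and the x axis of seat_b, either way round below 0.08 rad and angle between board2's own z axis and vertical below 0.03 rad and value of joint each of barb_b0, barb_b1 below 0.15 rad) or (horizontal distance between board2 and seat_c below 0.005 m and z of board2 in the frame of seat_c between -0.003 and 0.0025 m and angle between the x axis of board2 and the x axis of seat_c, either way round below 0.08 rad and angle between board2's own z axis and vertical below 0.03 rad and value of joint each of barb_c0, barb_c1 below 0.15 rad)) and ((horizontal distance between board3 and seat_a below 0.005 m and z of board3 in the frame of seat_a between -0.003 and 0.0025 m and angle between the x axis of board3 and the x axis of seat_a, either way round below 0.08 rad and angle between board3's own z axis and vertical below 0.03 rad and value of joint each of barb_a0, barb_a1 below 0.15 rad) or (horizontal distance between board3 and seat_b below 0.005 m and z of board3 in the frame of seat_b between -0.003 and 0.0025 m and angle between the x axis of board3 and the x axis of seat_b, either way round below 0.08 rad and angle between board3's own z axis and vertical below 0.03 rad and value of joint each of barb_b0, barb_b1 below 0.15 rad) or (horizontal distance between board3 and seat_c below 0.005 m and z of board3 in the frame of seat_c between -0.003 and 0.0025 m and angle between the x axis of board3 and the x axis of seat_c, either way round below 0.08 rad and angle between board3's own z axis and vertical below 0.03 rad and value of joint each of barb_c0, barb_c1 below 0.15 rad))), for 0.3 s.
At the end, for the whole second after the job is handed in: All chips in the tray; each board on its own seat within 5 mm and 0.08 rad, underside within 2.5 mm of the shoulders, level to 0.03 rad, both barbs sprung out (under 0.15 rad); scraper upright on the pad, within 20 mm of its centre and 0.3 rad of its long direction; all at rest (all of step 1 and all of step 2 and horizontal distance between scraper and pad below 0.02 m and angle between the x axis of scraper and the x axis of pad, either way round below 0.3 rad and angle between scraper's own z axis and vertical below 0.08 rad and height (world z) of scraper below 0.012 m and linear speed of each of scraper, board1, board2, board3 below 0.02 m/s and linear speed of each of chip1, chip2, chip3, chip4, chip5, chip6 below 0.03 m/s); the robot touches nothing.
It fails at once if a slate chip is touched by the fingers while it still lies on the slate ((contact force between the fingers and chip1 above 0.5 N and x of chip1 in the frame of bed between -0.08 and 0.08 m and y of chip1 in the frame of bed between -0.115 and 0.113 m and height (world z) of chip1 between 0.047 and 0.06 m) or (contact force between the fingers and chip2 above 0.5 N and x of chip2 in the frame of bed between -0.08 and 0.08 m and y of chip2 in the frame of bed between -0.115 and 0.113 m and height (world z) of chip2 between 0.047 and 0.06 m) or (contact force between the fingers and chip3 above 0.5 N and x of chip3 in the frame of bed between -0.08 and 0.08 m and y of chip3 in the frame of bed between -0.115 and 0.113 m and height (world z) of chip3 between 0.047 and 0.06 m) or (contact force between the fingers and chip4 above 0.5 N and x of chip4 in the frame of bed between -0.08 and 0.08 m and y of chip4 in the frame of bed between -0.115 and 0.113 m and height (world z) of chip4 between 0.047 and 0.06 m) or (contact force between the fingers and chip5 above 0.5 N and x of chip5 in the frame of bed between -0.08 and 0.08 m and y of chip5 in the frame of bed between -0.115 and 0.113 m and height (world z) of chip5 between 0.047 and 0.06 m) or (contact force between the fingers and chip6 above 0.5 N and x of chip6 in the frame of bed between -0.08 and 0.08 m and y of chip6 in the frame of bed between -0.115 and 0.113 m and height (world z) of chip6 between 0.047 and 0.06 m)).
It fails at once if the bronze hammer head or the loose hook is shifted more than 2 cm (distance of any of hammer_head, hook1 from where it was at the start of the episode above 0.02 m).
Of board1, board2, board3 only 2 to 3 are there at a start; the rules pass over those that are not, and their reading is None.
Of chip1, chip2, chip3, chip4, chip5, chip6 only 3 to 6 are there at a start; the rules pass over those that are not, and their reading is None.
At some moment in a run one of scraper, board1, board2, board3 may be knocked a few centimetres aside while the robot is not near it.
Once in a run the grip may slacken for a moment while it holds something.
It also fails if it takes over 210 s, if anything falls off the work surface, if the arm or the gripper's body presses on something with over 40 N, if the wrist force passes 120 N, or if a joint passes its speed limit or range.

ROBOT

A 6-joint arm with a two-finger parallel gripper is mounted at the origin on the work surface. World frame = base frame: x ahead of the robot, y to its left, z up, the work surface at z = 0. Lengths are in mm, angles in rad, forces in N, time in s.
With the tool pointing down it reaches from about 350 to 850 mm from the base axis. Payload 8.1 kg.
Tool frame: the origin (TCP) lies between the finger pads; the fingertips stand 14 mm ahead of it and the grasp point (between the pads) lies 5 mm behind it; z points along the fingers, y is the direction in which the jaws open and shut (so a half turn about z gives the same grasp; the last joint's range is limited). The gripper opens to 93 mm and grips with 3 to 60 N. Pads are 15 mm wide; open, the fingers measure 128 mm over their backs; the gripper's body (75 mm by 188 mm) begins 65 mm behind the grasp point.
Start: joints at [1.021, 0.13, 1.488, -0, 1.523, -0.085], TCP at [268.927, 536.361, 208.535] pointing down, gripper open.
Joint ranges: [-2.96, 2.96], [-0.89, 2.26], [0.02, 2.5], [-1.34, 4.48], [0, 2.73], [-2.66, 2.66]. Speed limits (rad/s): [2.39, 2.39, 2.79, 3.14, 3.14, 3.14].

INTERFACE

Orientations are given as a rotation vector (axis times angle).
In Python, from workcell import env gives the robot as it stands. The module is installed in compiled form; this text tells all that it offers.
- The arm moves only by the tool carry_out, never from a script. Its argument "deltas" is a list of rows, each a list of 3 entries, a list of its own where there are three numbers: the shift along the world's x, y, z in m, then the turn about the world's z in degrees, then the finger opening in m, from 0 to 0.093. A call has 1 to 12 rows; each row shifts and turns the commanded pose from where the row before left it; what a row does not reach is not made up. A row lasts 1/12 s, in which the tool goes at most 41.7 mm and 7.16 degrees, less where a joint would pass 70% of its speed; a pose out of reach is approached as far as the arm can. A call with a gripper value outside its range is refused whole. The fingers move at their own pace and stop on an object; "force" is the grip in N (left out, the last holds). Time passes only in rows, so rows that do not move let the fingers close. It gives the time, the measured TCP pose, the force and the opening at its end, in the units of the state.
- env.get_obs(): the state, without advancing time (a new reading comes with each control period).
- env.read_camera(name): name is "scene" or "top" or "wrist"; returns a dict with "img" (400x640x3 uint8, red, green, blue), "fx", "fy", "cx", "cy" (pixels), "eye" and "attitude" of the camera in the world. Camera axes: x right, y up, looking along -z (the intrinsics and any distortion apply to the point x, -y, -z); pixel columns grow to the right and rows downward; lengths in mm; the calibration is good to about 2 mm. A picture is of the moment at which its call begins. There is no depth.
- env.sign_off(): hands the job in, once; it reports no verdict.
The state is a dict: "time": time; "joint_positions": joint angles; "joint_vel": joint speeds; "tau": joint torques, N m; "ee_pos": TCP position; "ee_rot": TCP orientation; "force": force on the tool from outside, world axes, zero at the start; "ft_torque": the same for the moment, N m; "width": finger opening in mm.
Only numpy, scipy, OpenCV 4.12 (cv2) and the standard library are available. Lean on these libraries where they do the work, as an engineer would, in place of code of your own. Each camera call takes 0.05 s, during which the arm holds its last target. There are 200 camera calls.

## Working session

There is one attempt and no reset: what is moved stays moved. The work goes in short steps, Python scripts to look and compute and a tool call to move; the robot and the scene stay as the last step left them, time stands still between calls to the robot, and variables do not carry over. Pictures are saved under pics/ and viewed, about 12 in all and at most 16, crops included, and the job is handed in when it is done.

Besides the shell and the picture viewer there is one more tool, called after "Call:" as a command line: name --argument value ..., lists and objects as JSON in quotes. carry_out: Moves the arm, as the interface text tells. Its arguments: {"type":"object","properties":{"deltas":{"type":"array","items":{"type":"array"}},"force":{"type":"number"}},"required":["deltas"]}

```bash
mkdir -p pics
cat > h.py <<'E'
import numpy as np, cv2
from scipy.spatial.transform import Rotation as R
from workcell import env
def shot(name,f=None):
    c=env.read_camera(name)
    if f: cv2.imwrite('pics/'+f,c['img'][:,:,::-1])
    return c
def ray(c,z,u,v):
    a=np.array(c['attitude'],float)
    M=R.from_rotvec(a).as_matrix() if a.shape==(3,) else (a if a.shape==(3,3) else R.from_quat(a).as_matrix())
    d=M@np.array([(u-c['cx'])/c['fx'],-(v-c['cy'])/c['fy'],-1.])
    e=np.array(c['eye'],float)
    return (e+d*(z-e[2])/d[2])[:2]
def proj(c,p):
    M=R.from_rotvec(np.array(c['attitude'],float)).as_matrix()
    q=M.T@(np.array(p,float)-np.array(c['eye']))
    return c['cx']+c['fx']*q[0]/-q[2], c['cy']-c['fy']*q[1]/-q[2]
E
python3 - <<'E'
from h import *
o=env.get_obs()
for k,v in o.items(): print(k,np.round(v,3))
for n in('top','scene'):
    c=shot(n,n+'0.png'); print({k:v for k,v in c.items() if k!='img'})
E
```

```text
time 0.0
joint_positions [ 1.021  0.131  1.489 -0.     1.523 -0.085]
joint_vel [ 0.001 -0.001  0.002  0.     0.     0.002]
tau [ 0.0000e+00 -5.5985e+01 -4.9175e+01  7.7000e-02  3.6000e-02 -0.0000e+00]
ee_pos [268.627 535.839 207.497]
ee_rot [-7.230e-01 -3.057e+00  3.000e-03]
force [-0.051 -0.254 -0.126]
ft_torque [-0.017  0.04   0.007]
width 92.775
{'fx': 508.21369310370676, 'fy': 508.21369310370676, 'cx': 315.6816964484253, 'cy': 207.62499064493235, 'eye': array([ 303.49043426,  -85.26967524, 1508.51241055]), 'attitude': array([ 0.12138272, -0.12871385, -1.56205676])}
{'fx': 396.01426204270695, 'fy': 396.01426204270695, 'cx': 316.7115724745286, 'cy': 190.2035873842839, 'eye': array([ 994.59770686,  492.71646125, 1077.04125759]), 'attitude': array([0.2756648 , 0.80174302, 2.37375933])}
```

View pics/top0.png

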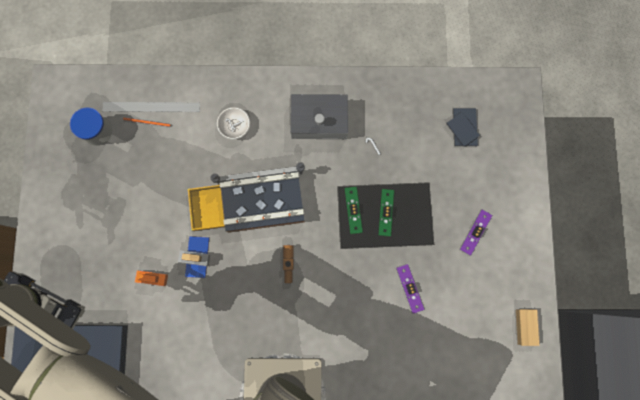

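View pics/scene0.png

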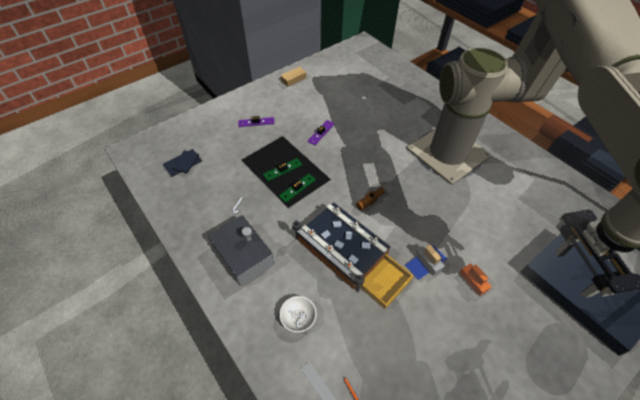

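Top view: six chips in the channel at about (238,190), (259,190), (277,187), (242,210), (261,205) and (279,204). Tray at (206,208), green boards at (354,210) and (386,212), and two purple look-alikes at (476,232) and (410,288). Scraper-shaped things: (195,257) on the blue pad, grey with a wooden rib, and (152,278), orange all over. The grey steel one on the pad fits. I'll confirm it in a crop and get coarse positions.

Run:
```python
from h import *
c=shot('top'); im=c['img']; hsv=cv2.cvtColor(im,cv2.COLOR_RGB2HSV)
a=cv2.resize(im[225:295,125:225],None,fx=4,fy=4,interpolation=cv2.INTER_CUBIC)
s=shot('scene')['img']; b=cv2.resize(s[230:300,400:500],None,fx=4,fy=4,interpolation=cv2.INTER_CUBIC)
w=shot('wrist'); 
cv2.imwrite('pics/crop1.png',np.vstack([np.hstack([a,b]),np.pad(cv2.resize(w['img'],(448,280)),((0,0),(0,352),(0,0)))])[:,:,::-1])
print({k:v for k,v in w.items() if k!='img'})
def comps(m,z,n,amin):
    k,l,st,ce=cv2.connectedComponentsWithStats(m.astype(np.uint8))
    for i in range(1,k):
        if st[i,4]>=amin:
            r=cv2.minAreaRect(np.argwhere(l==i)[:,::-1].astype(np.float32))
            bx=np.array([ray(c,z,*p) for p in cv2.boxPoints(r)])
            e=[bx[1]-bx[0],bx[2]-bx[1]]; e=max(e,key=np.linalg.norm)
            print(n,st[i,4],np.round(r[0],1),'xy',np.round(bx.mean(0),1),'L',[round(float(np.linalg.norm(bx[j+1]-bx[j])))for j in(0,1)],'ang',round(float(np.degrees(np.arctan2(e[1],e[0]))),1))
H,S,V=[hsv[...,i].astype(int) for i in range(3)]
comps((H>15)&(H<35)&(S>150)&(V>90),30,'tray',200)
comps((H>45)&(H<85)&(S>100)&(V>40),7,'board',60)
comps((H>125)&(H<160)&(S>100),7,'purple',60)
comps((H>100)&(H<125)&(S>150)&(V>80),4,'pad',60)
x=np.zeros_like(V); x[150:245,210:320]=1
comps((x==1)&(V>175)&(S<60),58,'rail',100)
comps((V<45)&(S<90)&(np.arange(640)[None]>320)&(np.arange(640)[None]<450)&(np.arange(400)[:,None]<260),3,'mat',500)
```

```text
{'fx': 288.33837229978764, 'fy': 288.33837229978764, 'cx': 318.48035438268835, 'cy': 202.33530751947504, 'eye': array([205.49439984, 568.0947833 , 383.57862997]), 'attitude': array([-0.23427963, -0.14283227,  1.10042145])}
tray 1257 [205.7 207.4] xy [540.4 232.1] L [96, 125] ang -171.8
board 152 [351.1 194.1] xy [ 586.6 -197.9] L [36, 45] ang -174.2
board 396 [385.9 212.1] xy [ 533.  -301.8] L [140, 37] ang -4.8
board 162 [355.1 225.5] xy [ 491.5 -209.4] L [36, 43] ang -173.5
purple 351 [475.8 232. ] xy [ 474.3 -568.5] L [138, 34] ang -30.2
purple 375 [409.9 288.4] xy [ 307.8 -368. ] L [34, 137] ang -161.2
pad 752 [ 86.2 122.8] xy [805.9 614.7] L [92, 97] ang -134.0
pad 243 [198.1 244. ] xy [434.3 255.8] L [40, 54] ang -94.5
pad 90 [197.6 269.6] xy [359.  254.3] L [23, 44] ang -100.9
```

View pics/crop1.png

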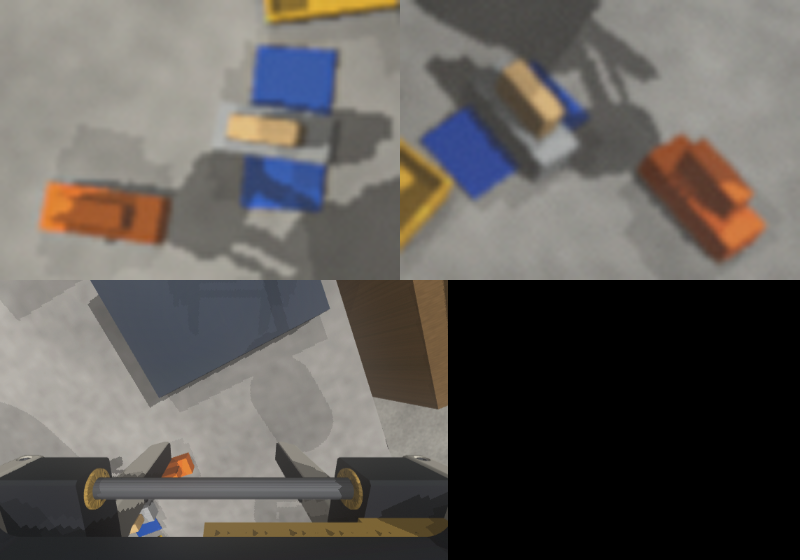

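The crop confirms that the grey steel block with the wooden rib, on the pad, is the scraper; it stands crosswise on the pad. The orange one is the look-alike. Next I'll work out the wrist camera geometry for a close look at the bed and the pad.

Run:
```python
from h import *
o=env.get_obs(); w=shot('wrist')
T=R.from_rotvec(o['ee_rot']).as_matrix(); C=R.from_rotvec(w['attitude']).as_matrix()
print('tool',T.round(3).tolist()); print('cam off in tool',(T.T@(w['eye']-o['ee_pos'])).round(1)); print('cam axes in tool',(T.T@C).round(3).tolist())
for p in [(318,202),(318,0),(0,0),(640,0),(318,320),(160,300)]: print(p,'ground, rel TCP in tool xy',(T.T[:2,:2]@(ray(w,0,*p)-o['ee_pos'][:2])).round())
c=shot('top'); hsv=cv2.cvtColor(c['img'],cv2.COLOR_RGB2HSV);H,S,V=[hsv[...,i].astype(int) for i in range(3)]
m=(H>100)&(H<125)&(S>150)&(V>80); m[:200]=0; m[:,:150]=0;m[:,230:]=0
r=cv2.minAreaRect(np.argwhere(m)[:,::-1].astype(np.float32)); print('pad',np.array([ray(c,4,*p) for p in cv2.boxPoints(r)]).round(1).tolist(), ray(c,4,*r[0]))
m=(H>10)&(H<25)&(S>60)&(V>150); m[:240]=0;m[275:]=0; m[:,:175]=0;m[:,215:]=0
r=cv2.minAreaRect(np.argwhere(m)[:,::-1].astype(np.float32)); print('rib',np.array([ray(c,64,*p) for p in cv2.boxPoints(r)]).round(1).tolist(), ray(c,64,*r[0]))
```

```text
tool [[-0.894, 0.448, -0.0], [0.448, 0.894, -0.001], [0.0, -0.001, -1.0]]
cam off in tool [ 7.090e+01  1.000e-01 -1.757e+02]
cam axes in tool [[0.001, 0.966, 0.258], [1.0, -0.001, 0.0], [0.0, 0.258, -0.966]]
(318, 202) ground, rel TCP in tool xy [-31.  -1.]
(318, 0) ground, rel TCP in tool xy [211.  -1.]
(0, 0) ground, rel TCP in tool xy [ 211. -370.]
(640, 0) ground, rel TCP in tool xy [212. 372.]
(318, 320) ground, rel TCP in tool xy [-220.   -1.]
(160, 300) ground, rel TCP in tool xy [-185. -240.]
pad [[341.2, 284.7], [455.8, 282.4], [452.6, 228.5], [338.0, 231.5]] [396.57671277 256.76376665]
rib [[386.1, 288.2], [404.1, 286.3], [397.1, 239.2], [379.1, 241.2]] [391.59681736 263.72030293]
```

Call:
carry_out --deltas '[[[0.0153, -0.0273, -0.002], -3.57, 0.093], [[0.0153, -0.0273, -0.002], -3.57, 0.093], [[0.0153, -0.0273, -0.002], -3.57, 0.093], [[0.0153, -0.0273, -0.002], -3.57, 0.093], [[0.0153, -0.0273, -0.002], -3.57, 0.093], [[0.0153, -0.0273, -0.002], -3.57, 0.093], [[0.0153, -0.0273, -0.002], -3.57, 0.093], [[0.0153, -0.0273, -0.002], -3.57, 0.093], [[0.0153, -0.0273, -0.002], -3.57, 0.093], [[0.0153, -0.0273, -0.002], -3.57, 0.093]]' --force 40

```text
time: 1.18
ee_pos: [422.5, 262.0, 188.6]
ee_rot: [1.63, 2.686, 0.001]
force: [0.4, -0.1, 0.1]
width: 92.8
```

Call:
carry_out --deltas '[[[0.0153, -0.0273, -0.002], -3.57, 0.093], [[0.0153, -0.0273, -0.002], -3.57, 0.093], [[0.0153, -0.0273, -0.002], -3.57, 0.093], [[0.0153, -0.0273, -0.002], -3.57, 0.093], [[0.0153, -0.0273, -0.002], -3.57, 0.093], [[0.0153, -0.0273, -0.002], -3.57, 0.093], [[0.0153, -0.0273, -0.002], -3.57, 0.093], [[0.0153, -0.0273, -0.002], -3.57, 0.093], [[0.0153, -0.0273, -0.002], -3.57, 0.093], [[0.0153, -0.0273, -0.002], -3.57, 0.093], [[0, 0, 0], 0, 0.093], [[0, 0, 0], 0, 0.093]]'

```text
time: 2.18
ee_pos: [575.1, -11.0, 168.1]
ee_rot: [-2.373, -2.057, 0.001]
force: [0.8, 0.3, -0.2]
width: 93.3
```

Run:
```python
from h import *
o=env.get_obs(); print(o['time'],o['ee_pos'].round(1),o['ee_rot'].round(3))
w=shot('wrist','w1.png'); print(w['eye'],w['attitude'])
np.savez('w1.npz',**w)
```

```text
2.1833 [575.1 -11.  168.1] [-2.373e+00 -2.057e+00  1.000e-03]
[585.7860072   59.51583037 343.77842394] [-0.26070414  0.01967713 -0.14069742]
```

View pics/w1.png

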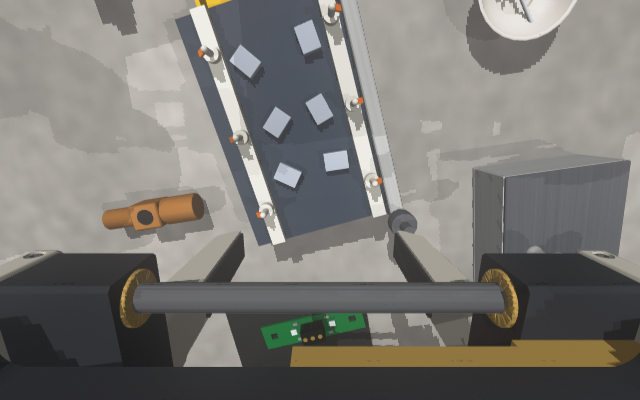

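Bed seen up close: barbs at about (205,53), (335,10), (237,138), (357,101), (263,213) and (376,181); six chips; rails clear.

```bash
cat >> h.py <<'E'
def blobs(m,amin):
    k,l,st,ce=cv2.connectedComponentsWithStats(m.astype(np.uint8))
    return [(ce[i],st[i,4],l==i) for i in range(1,k) if st[i,4]>=amin]
def HSV(c):
    h=cv2.cvtColor(c['img'],cv2.COLOR_RGB2HSV).astype(int); return h[...,0],h[...,1],h[...,2]
E
python3 - <<'E'
from h import *
c=dict(np.load('w1.npz')); H,S,V=HSV(c)
m=((H<14)|(H>174))&(S>150)&(V>120); m[235:]=0; m[:, :195]=0; m[:,400:]=0
m[190:235,:240]=0
P=[]
for ce,a,_ in blobs(m,5):
    p=ray(c,76,*ce); P.append(p); print(ce.round(1),a,p.round(1))
P=np.array(P)
# rail inner edges: white mask per row
W=(V>190)&(S<50)
L=[[],[],[],[]]
for v in range(20,205):
    u=np.flatnonzero(W[v,180:390])+180
    mid=320-(205-v)*0.28-0
    l=u[u<mid]; r=u[u>=mid]
    if len(l)>8 and len(r)>6:
        for k,x in enumerate((l.min()-.5,l.max()+.5,r.min()-.5,r.max()+.5)): L[k].append(ray(c,58,x,v))
for k in range(4):
    p=np.array(L[k]); 
    q=p
    for _ in range(6):
        vx,vy,x0,y0=cv2.fitLine(q.astype(np.float32),cv2.DIST_HUBER,0,.01,.01).ravel()
        d=(p-[x0,y0])@np.array([-vy,vx]); q=p[abs(d)<1.5]
    print('line',k,len(q),'yaw',np.degrees(np.arctan2(vy,vx)).round(2),'x at y=70',round(x0+(70-y0)*vx/vy,2))
E
```

```text
[337.8   7.2] 36 [614.2 149.2]
[199.8  52.7] 23 [494.6 132.3]
[360.2 100. ] 21 [624.7  75.6]
[230.8 139.3] 14 [504.9  58.6]
[379.2 180.4] 22 [635.    1.8]
[258.2 214.1] 18 [515.7 -14.7]
line 0 28 yaw 67.52 x at y=70 457.36
line 1 24 yaw -71.78 x at y=70 531.53
line 2 38 yaw -71.41 x at y=70 600.05
line 3 111 yaw -81.97 x at y=70 626.63
```

Call:
carry_out --deltas '[[[-0.0195, 0.0196, 0], 0, 0.06], [[-0.0195, 0.0196, 0], 0, 0.06], [[-0.0195, 0.0196, 0], 0, 0.06], [[-0.0195, 0.0196, 0], 0, 0.06], [[-0.0195, 0.0196, 0], 0, 0.06], [[-0.0195, 0.0196, 0], 0, 0.06], [[-0.0195, 0.0196, 0], 0, 0.06], [[-0.0195, 0.0196, 0], 0, 0.06], [[-0.0195, 0.0196, 0], 0, 0.06], [[-0.0195, 0.0196, 0], 0, 0.06], [[0, 0, 0], 0, 0.06], [[0, 0, 0], 0, 0.06]]'

```text
time: 3.23
ee_pos: [378.7, 187.9, 168.8]
ee_rot: [2.366, 2.066, 0.002]
force: [-0.8, -0.5, -0.4]
width: 60.1
```

Run:
```python
from h import *
o=env.get_obs(); print(o['ee_pos'].round(1))
c=shot('wrist','w2.png'); H,S,V=HSV(c); np.savez('w2.npz',**c)
m=(H>8)&(H<28)&(S>60)&(S<170)&(V>140); m[235:]=0
for ce,a,l in blobs(m,150):
    r=cv2.minAreaRect(np.argwhere(l)[:,::-1].astype(np.float32)); b=np.array([ray(c,64,*p) for p in cv2.boxPoints(r)]); print('rib?',a,r[0],b.round(1).tolist(),b.mean(0).round(1))
m=(H>100)&(H<125)&(S>150)&(V>80); m[235:]=0
r=cv2.minAreaRect(np.argwhere(m)[:,::-1].astype(np.float32)); b=np.array([ray(c,4,*p) for p in cv2.boxPoints(r)]); print('pad',r[0],b.round(1).tolist(),b.mean(0).round(1))
```

```text
[378.7 187.9 168.8]
rib? 189 (489.6346435546875, 86.6730728149414) [[535.1, 277.3], [557.3, 278.5], [560.3, 265.3], [537.9, 264.0]] [547.6 271.3]
rib? 1016 (322.0, 119.5) [[387.6, 287.5], [403.9, 285.3], [398.1, 238.0], [381.0, 240.3]] [392.7 262.7]
rib? 265 (412.1346130371094, 112.173095703125) [[468.8, 267.3], [481.7, 268.0], [484.6, 249.7], [471.4, 248.9]] [476.6 258.5]
pad (326.6435241699219, 123.81761169433594) [[340.9, 290.6], [457.7, 283.6], [457.8, 226.0], [335.6, 232.9]] [398.  258.3]
```

View pics/w2.png

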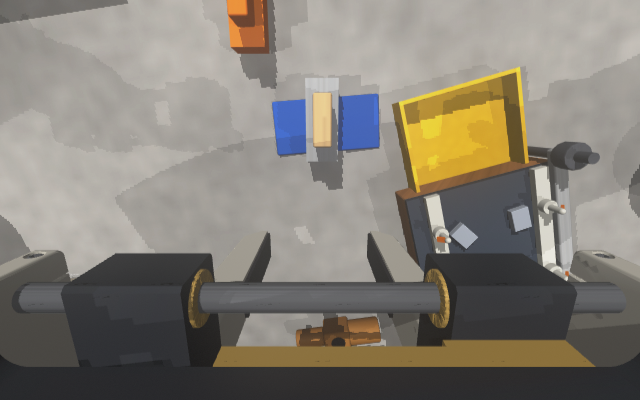

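Scraper rib at (322,119) px, world (392.5, 263), yaw about 83°. Pad centre (398,258). Now to grasp.

Call:
carry_out --deltas '[[[0.0028, 0.015, -0.014], 0, 0.06], [[0.0028, 0.015, -0.014], 0, 0.06], [[0.0028, 0.015, -0.014], 0.5, 0.06], [[0.0028, 0.015, -0.014], 0.5, 0.06], [[0.0027, 0.015, -0.013], 0, 0.06], [[0, 0, -0.01], 0, 0.06], [[0, 0, -0.01], 0, 0.06], [[0, 0, -0.01], 0, 0.06], [[0, 0, -0.01], 0, 0.06], [[0, 0, -0.009], 0, 0.06], [[0, 0, 0], 0, 0.06]]'

```text
time: 4.2
ee_pos: [392.6, 260.1, 48.4]
ee_rot: [-2.354, -2.08, 0.005]
force: [0.0, -0.5, -0.6]
width: 60.2
```

Call:
carry_out --deltas '[[[0, 0, 0], 0, 0.0], [[0, 0, 0], 0, 0.0], [[0, 0, 0], 0, 0.0], [[0, 0, 0], 0, 0.0], [[0, 0, 0], 0, 0.0], [[0, 0, 0], 0, 0.0]]' --force 50

```text
time: 4.7
ee_pos: [394.1, 261.5, 50.9]
ee_rot: [2.353, 2.081, 0.001]
force: [-0.5, 0.2, -0.8]
width: 24.5
```

Call:
carry_out --deltas '[[[0, 0, 0], 0, 0.0], [[0, 0, 0], 0, 0.0], [[0, 0, 0], 0, 0.0], [[0, 0, 0], 0, 0.0], [[0, 0, 0], 0, 0.0]]'

```text
time: 5.12
ee_pos: [393.8, 261.5, 50.7]
ee_rot: [-2.353, -2.081, -0.0]
force: [-2.1, -0.5, 2.9]
width: 16.6
```

Call:
carry_out --deltas '[[[0, 0, 0.01], 0, 0.0], [[0, 0, 0.02], 0, 0.0], [[0, 0, 0.02], 0, 0.0], [[0, 0, 0.02], 0, 0.0], [[0, 0, 0.02], 0, 0.0], [[0, 0, 0.01], 0, 0.0], [[0, 0, 0], 0, 0.0], [[0, 0, 0], 0, 0.0]]'

```text
time: 5.78
ee_pos: [394.0, 261.4, 150.5]
ee_rot: [2.353, 2.081, 0.001]
force: [-0.0, 0.3, -3.0]
width: 16.9
```

Run:
```python
from h import *
o=env.get_obs(); print(o['ee_pos'].round(1),o['ee_rot'],o['width'],o['force'].round(2),o['ft_torque'].round(2))
c=shot('wrist'); t=shot('scene')
cv2.imwrite('pics/w3.png',np.vstack([cv2.resize(c['img'],(480,300)),cv2.resize(t['img'][150:300,370:610],(480,300))])[:,:,::-1])
```

```text
[394.  261.4 150.5] [2.35335956e+00 2.08083187e+00 8.58454600e-04] 16.92210577375839 [-0.01  0.34 -3.02] [-0.01  0.04  0.03]
```

View pics/w3.png

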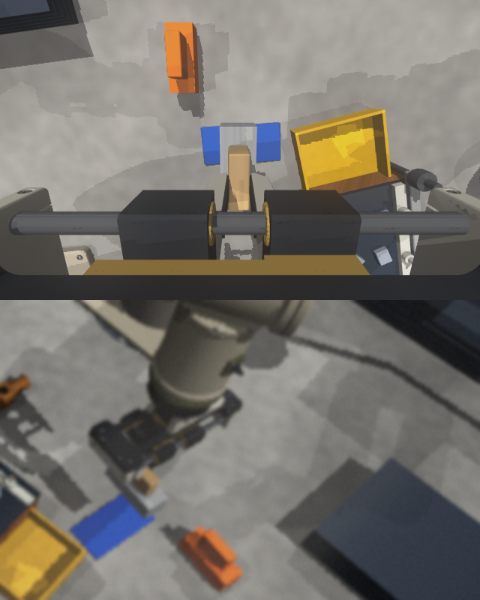

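Scraper is held (3 N, width 16.9). Carrying it to the -y end of the channel.

Call:
carry_out --deltas '[[[0.002, -0.0034, 0.01], 0, 0.0], [[0.012, -0.019, 0.01], -5, 0.0], [[0.012, -0.019, 0], -5, 0.0], [[0.012, -0.019, 0], -5, 0.0], [[0.012, -0.019, 0], -5, 0.0], [[0.012, -0.019, 0], -5, 0.0], [[0.012, -0.019, 0], -5, 0.0], [[0.012, -0.019, 0], -5, 0.0], [[0.012, -0.019, 0], -5, 0.0], [[0.012, -0.019, 0], -5, 0.0], [[0.012, -0.019, 0], -5, 0.0], [[0.012, -0.019, 0], -5, 0.0]]'

```text
time: 6.88
ee_pos: [527.9, 47.6, 170.0]
ee_rot: [-3.05, -0.752, 0.002]
force: [0.1, 0.6, -3.1]
width: 17.0
```

Call:
carry_out --deltas '[[[0.012, -0.019, 0], -5, 0.0], [[0.012, -0.019, 0], -5, 0.0], [[0.012, -0.019, 0], -5, 0.0], [[0.012, -0.019, 0], -4.9, 0.0], [[0.001, -0.002, 0], 0, 0.0], [[0, 0, -0.015], 0, 0.0], [[0, 0, -0.015], 0, 0.0], [[0, 0, -0.015], 0, 0.0], [[0, 0, -0.008], 0, 0.0], [[0, 0, 0], 0, 0.0], [[0, 0, 0], 0, 0.0]]'

```text
time: 7.8
ee_pos: [576.2, -28.8, 117.1]
ee_rot: [-3.133, -0.222, 0.003]
force: [0.4, -0.4, -2.5]
width: 16.8
```

Run:
```python
from h import *
o=env.get_obs(); r=o['ee_rot']; print(o['ee_pos'].round(1),2*np.degrees(np.arctan2(r[1],r[0])),o['width'],o['force'].round(2),o['ft_torque'].round(2))
c=shot('wrist'); t=shot('top')
cv2.imwrite('pics/w4.png',np.hstack([cv2.resize(c['img'],(400,250)),cv2.resize(t['img'][140:265,180:380],(400,250))])[:,:,::-1])
```

```text
[576.2 -28.8 117.1] -351.89286810500147 16.769262272891396 [ 0.4  -0.37 -2.45] [-0.01  0.11 -0.  ]
```

View pics/w4.png

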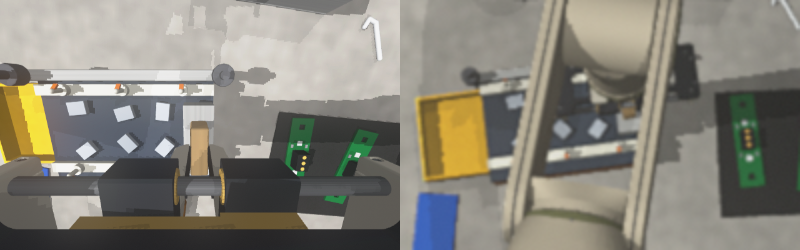

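Call:
carry_out --deltas '[[[0, 0, -0.006], 0, 0.0], [[0, 0, -0.006], 0, 0.0], [[0, 0, -0.003], 0, 0.0], [[0, 0, -0.0035], 0, 0.0], [[0, 0, 0], 0, 0.0], [[0, 0, 0], 0, 0.0]]'

```text
time: 8.4
ee_pos: [576.5, -29.0, 98.6]
ee_rot: [-3.134, -0.221, 0.001]
force: [-0.2, -0.1, -2.8]
width: 16.6
```

Call:
carry_out --deltas '[[[-0.0008, 0.006, 0], 0, 0.0], [[-0.0014, 0.01, 0], 0, 0.0], [[-0.0014, 0.01, 0], 0, 0.0], [[-0.0014, 0.01, 0], 0, 0.0], [[-0.0014, 0.01, 0], 0, 0.0], [[-0.0014, 0.01, 0], 0, 0.0], [[-0.0014, 0.01, 0], 0, 0.0], [[-0.0014, 0.01, 0], 0, 0.0], [[-0.0014, 0.01, 0], 0, 0.0], [[-0.0014, 0.01, 0], 0, 0.0], [[0, 0, 0], 0, 0.0]]'

```text
time: 9.32
ee_pos: [563.0, 69.1, 99.0]
ee_rot: [-3.133, -0.223, 0.0]
force: [0.8, 0.7, -2.7]
width: 16.6
```

Call:
carry_out --deltas '[[[-0.0014, 0.01, 0], 0, 0.0], [[-0.0014, 0.01, 0], 0, 0.0], [[-0.0014, 0.01, 0], 0, 0.0], [[-0.0014, 0.01, 0], 0, 0.0], [[-0.0014, 0.01, 0], 0, 0.0], [[-0.0014, 0.01, 0], 0, 0.0], [[-0.0014, 0.01, 0], 0, 0.0], [[-0.0014, 0.01, 0], 0, 0.0], [[-0.0014, 0.01, 0], 0, 0.0], [[-0.0014, 0.01, 0], 0, 0.0], [[-0.0014, 0.01, 0], 0, 0.0], [[-0.0014, 0.008, 0], 0, 0.0]]'

```text
time: 10.32
ee_pos: [546.5, 186.2, 99.1]
ee_rot: [-3.134, -0.221, -0.0]
force: [-0.1, 0.3, -4.0]
width: 16.4
```

Call:
carry_out --deltas '[[[0, 0, 0], 0, 0.0], [[0, 0, 0], 0, 0.0], [[0, 0, 0], 0, 0.0]]'

```text
time: 10.57
ee_pos: [546.7, 184.7, 99.0]
ee_rot: [3.134, 0.221, -0.0]
force: [0.6, -0.2, -2.7]
width: 16.5
```

Run:
```python
from h import *
o=env.get_obs(); r=o['ee_rot']; print(o['ee_pos'].round(1),o['width'],o['force'].round(2))
c=shot('wrist'); t=shot('scene')
cv2.imwrite('pics/w5.png',np.hstack([cv2.resize(c['img'],(400,250)),cv2.resize(t['img'][190:315,270:470],(400,250))])[:,:,::-1])
```

```text
[546.7 184.7  99. ] 16.468272863177123 [ 0.55 -0.19 -2.66]
```

View pics/w5.png

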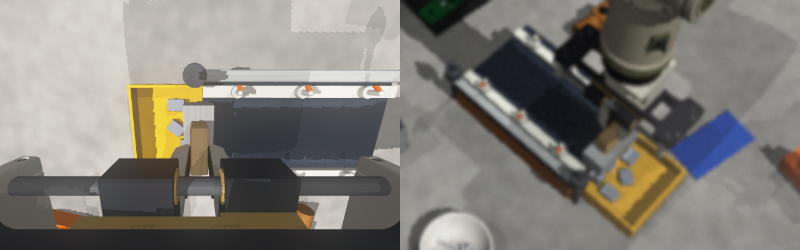

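Channel empty, chips in the tray. Returning the scraper to the pad, in line with it.

Call:
carry_out --deltas '[[[0, 0, 0.02], 0, 0.0], [[0, 0, 0.02], 0, 0.0], [[-0.006, 0.003, 0.02], 0, 0.0], [[-0.018, 0.009, 0], -1.5, 0.0], [[-0.018, 0.009, 0], -1.5, 0.0], [[-0.018, 0.009, 0], -1.5, 0.0], [[-0.018, 0.009, 0], -1.5, 0.0], [[-0.018, 0.009, 0], -1.5, 0.0], [[-0.018, 0.009, 0], -1.5, 0.0], [[-0.018, 0.009, 0], -1.5, 0.0], [[-0.018, 0.007, 0], 0, 0.0], [[0, 0, 0], 0, 0.0]]'

```text
time: 11.67
ee_pos: [394.2, 258.7, 158.9]
ee_rot: [-3.14, 0.065, 0.002]
force: [-0.3, -0.5, -2.9]
width: 16.9
```

Call:
carry_out --deltas '[[[0, 0, -0.02], 0, 0.0], [[0, 0, -0.02], 0, 0.0], [[0, 0, -0.02], 0, 0.0], [[0, 0, -0.02], 0, 0.0], [[0, 0, -0.015], 0, 0.0], [[0, 0, -0.006], 0, 0.0], [[0, 0, -0.004], 0, 0.0], [[0, 0, -0.002], 0, 0.0], [[0, 0, 0], 0, 0.0], [[0, 0, 0], 0, 0.0]]'

```text
time: 12.5
ee_pos: [397.5, 258.3, 53.1]
ee_rot: [-3.14, 0.067, -0.002]
force: [-0.1, -0.1, -3.3]
width: 16.7
```

Call:
carry_out --deltas '[[[0, 0, -0.0015], 0, 0.0], [[0, 0, -0.001], 0, 0.0], [[0, 0, 0], 0, 0.0], [[0, 0, 0], 0, 0.0]]'

```text
time: 12.83
ee_pos: [397.5, 258.6, 50.7]
ee_rot: [-3.14, 0.066, -0.003]
force: [-0.7, 0.3, 4.2]
width: 16.5
```

Call:
carry_out --deltas '[[[0, 0, 0], 0, 0.05], [[0, 0, 0], 0, 0.05], [[0, 0, 0], 0, 0.05], [[0, 0, 0], 0, 0.05], [[0, 0, 0], 0, 0.05], [[0, 0, 0.01], 0, 0.05], [[0, 0, 0.02], 0, 0.05], [[0, 0, 0.03], 0, 0.05], [[0, 0, 0.03], 0, 0.05], [[0, 0, 0.03], 0, 0.05]]'

```text
time: 13.67
ee_pos: [396.2, 257.7, 171.3]
ee_rot: [3.141, -0.067, -0.0]
force: [0.2, 0.2, 0.5]
width: 50.0
```

Call:
carry_out --deltas '[[[0.004, -0.032, 0.001], 0, 0.05], [[0.004, -0.032, 0.001], 0, 0.05], [[0.004, -0.032, 0.001], 0, 0.05], [[0.004, -0.032, 0.001], 0, 0.05], [[0.004, -0.032, 0.001], 0, 0.05], [[0.004, -0.032, 0.001], 0, 0.05], [[0.004, -0.032, 0.001], 0, 0.05], [[0.004, -0.032, 0.001], 0, 0.05], [[0.004, -0.032, 0.001], 0, 0.05], [[0.004, -0.032, 0.001], 0, 0.05], [[0.004, -0.032, 0.001], 0, 0.05], [[0.004, -0.032, 0.001], 0, 0.05]]'

```text
time: 14.67
ee_pos: [444.6, -127.8, 182.5]
ee_rot: [3.141, -0.067, 0.001]
force: [0.6, 0.4, 1.1]
width: 50.3
```

Call:
carry_out --deltas '[[[0.004, -0.032, 0.001], 0, 0.05], [[0.004, -0.032, 0.001], 0, 0.05], [[0.004, -0.032, 0.001], 0, 0.05], [[0.004, -0.032, 0.001], 0, 0.05], [[0, 0, 0], 0, 0.05], [[0, 0, 0], 0, 0.05], [[0, 0, 0], 0, 0.05]]'

```text
time: 15.25
ee_pos: [460.4, -253.7, 185.8]
ee_rot: [-3.14, 0.068, 0.0]
force: [0.5, -0.6, 0.1]
width: 50.1
```

```bash
cat > boards.py <<'E'
from h import *
import sys
o=env.get_obs(); r=o['ee_rot']; print(o['ee_pos'].round(1),'tooly',(2*np.degrees(np.arctan2(r[1],r[0]))-90).round(2),o['time'])
c=shot('wrist',sys.argv[1]); H,S,V=HSV(c); np.savez('wb.npz',**c)
m=((H>45)&(H<85)&(S>100)&(V>40)).astype(np.uint8); m=cv2.morphologyEx(m,cv2.MORPH_CLOSE,np.ones((25,25)))
for ce,a,l in blobs(m,800):
    # undistorted metric plane z=top of board
    z=float(sys.argv[2]); ct=max(cv2.findContours(l.astype(np.uint8),0,cv2.CHAIN_APPROX_NONE)[0],key=len)[:,0]
    P=np.array([ray(c,z,*p) for p in ct],np.float32); R_=cv2.minAreaRect(P); b=cv2.boxPoints(R_)
    e=max([b[1]-b[0],b[2]-b[1]],key=np.linalg.norm); print(ce.round(),a,'xy',np.round(R_[0],1),'size',np.round(R_[1],1),'ang',round(float(np.degrees(np.arctan2(e[1],e[0]))),2))
E
python3 boards.py w6.png 7
```

```text
[ 460.4 -253.7  185.8] tooly 267.54 15.25
[273. 117.] 3740 xy [ 539.5 -204.1] size [139.4  36. ] ang 7.06
[357. 119.] 3772 xy [ 532.9 -301.9] size [ 36.4 139.8] ang -5.0
```

View pics/w6.png

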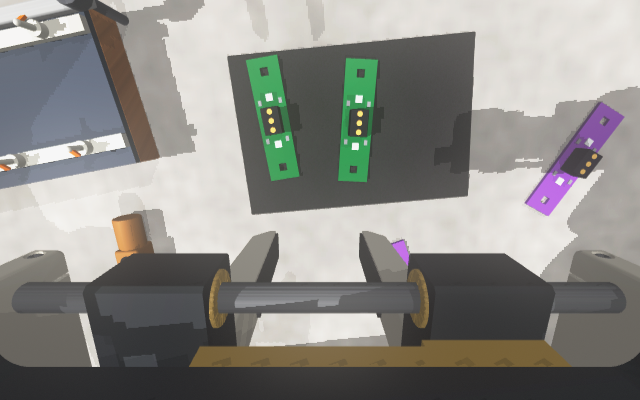

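Both green boards lie on the mat at (273,117) and (357,119) px, world (539.5,-204.1) at 7.06° and (532.9,-301.9) at -5.0°. The purple ones are left alone. Grasping the first board.

Call:
carry_out --deltas '[[[0.01, 0.0062, -0.01], 1.2, 0.05], [[0.01, 0.0062, -0.01], 1.2, 0.05], [[0.01, 0.0062, -0.01], 1.2, 0.05], [[0.01, 0.0062, -0.01], 1.2, 0.05], [[0.01, 0.0062, -0.01], 1.2, 0.05], [[0.01, 0.0062, -0.01], 1.2, 0.05], [[0.01, 0.0062, -0.01], 1.2, 0.05], [[0.009, 0.0062, -0.01], 1.1, 0.05], [[0, 0, -0.01], 0, 0.05], [[0, 0, 0], 0, 0.05], [[0, 0, 0], 0, 0.05]]'

```text
time: 16.22
ee_pos: [538.7, -203.6, 93.9]
ee_rot: [-3.134, -0.195, 0.004]
force: [0.4, -0.0, -0.4]
width: 49.9
```

```bash
python3 boards.py w7.png 7; python3 -c "
from h import *
for i in range(3):
    env.read_camera('top'); print(env.get_obs()['ee_pos'].round(2))"
```

```text
[ 538.7 -203.6   93.9] tooly -442.88 16.2167
[319. 197.] 5479 xy [ 539.3 -204.3] size [139.3  36. ] ang 7.03
[426. 195.] 3422 xy [ 545.4 -302.7] size [ 37.6 115.5] ang -4.92
[ 539.53 -204.59   95.74]
[ 539.74 -204.86   96.17]
[ 539.89 -204.98   96.4 ]
```

Call:
carry_out --deltas '[[[0, 0.0005, -0.015], 0, 0.05], [[0, 0, -0.015], 0, 0.05], [[0, 0, -0.015], 0, 0.05], [[0, 0, -0.015], 0, 0.05], [[0, 0, -0.007], 0, 0.05], [[0, 0, -0.0035], 0, 0.05], [[0, 0, 0], 0, 0.05], [[0, 0, 0], 0, 0.05]]'

```text
time: 17.08
ee_pos: [540.1, -204.3, 26.0]
ee_rot: [3.135, 0.193, 0.002]
force: [-0.2, 0.1, -0.8]
width: 49.5
```

Call:
carry_out --deltas '[[[0, 0, 0], 0, 0.0], [[0, 0, 0], 0, 0.0], [[0, 0, 0], 0, 0.0], [[0, 0, 0], 0, 0.0], [[0, 0, 0], 0, 0.0], [[0, 0, 0], 0, 0.0], [[0, 0, 0], 0, 0.0], [[0, 0, 0], 0, 0.0]]' --force 55

```text
time: 17.75
ee_pos: [539.6, -203.9, 25.0]
ee_rot: [-3.136, -0.194, 0.0]
force: [0.4, -0.3, 0.7]
width: 2.4
```

Fingers closed to 2.4 mm with nothing between them, so I'll look.

```bash
python3 boards.py w8.png 7
```

```text
[ 539.6 -203.9   25. ] tooly -442.93 17.75
[318. 174.] 4813 xy [ 572.  -200.1] size [73.8 36.1] ang 6.98
[466. 201.] 4750 xy [ 562.6 -303.8] size [37.8 81. ] ang -4.97
```

View pics/w8.png

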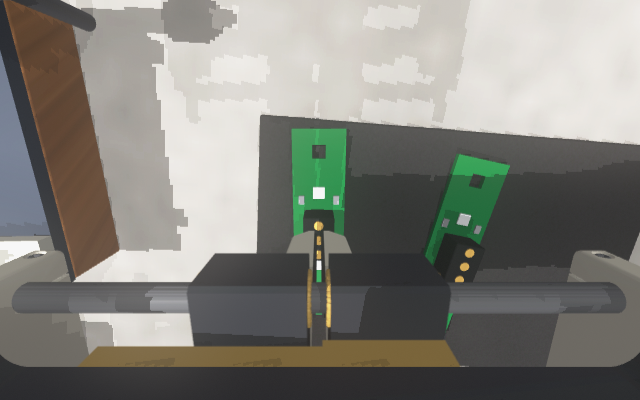

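Call:
carry_out --deltas '[[[0, 0, 0], 0, 0.0], [[0, 0, 0], 0, 0.0], [[0, 0, 0], 0, 0.0], [[0, 0, 0], 0, 0.0]]'

```text
time: 18.13
ee_pos: [539.6, -203.9, 25.0]
ee_rot: [-3.136, -0.194, 0.0]
force: [-0.7, -0.1, 0.3]
width: 0.4
```

Run:
```python
from h import *
o=env.get_obs(); print({k:np.round(v,2) for k,v in o.items()})
c=shot('wrist'); cv2.imwrite('pics/w9.png',cv2.resize(c['img'][120:340,200:480],None,fx=2.5,fy=2.5,interpolation=cv2.INTER_CUBIC)[:,:,::-1])
```

```text
{'time': np.float64(18.13), 'joint_positions': array([-0.45,  0.23,  1.72,  0.  ,  1.19,  1.  ]), 'joint_vel': array([ 0., -0., -0., -0., -0.,  0.]), 'tau': array([-0.000e+00, -5.586e+01, -4.391e+01,  5.000e-02, -6.000e-02,
        0.000e+00]), 'ee_pos': array([ 539.61, -203.93,   25.01]), 'ee_rot': array([-3.14, -0.19,  0.  ]), 'force': array([-0.68, -0.13,  0.31]), 'ft_torque': array([-0.01,  0.15, -0.01]), 'width': np.float64(0.36)}
```

View pics/w9.png

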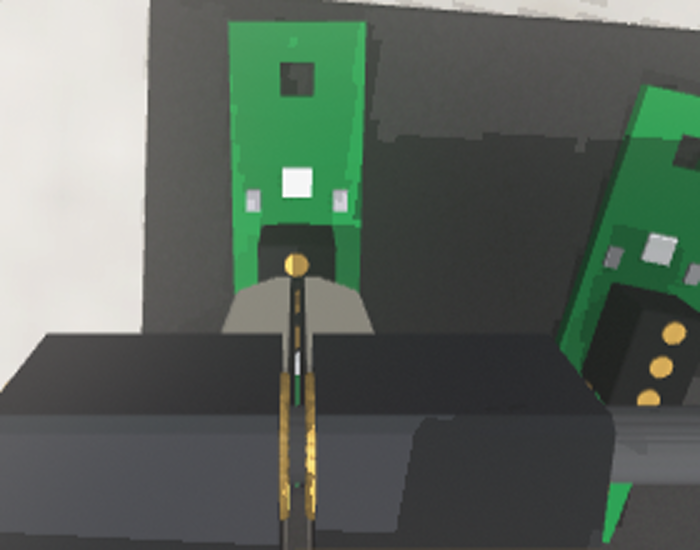

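The fingers read 0.4 mm open, and the terminal block's dots show between them. The fingertip edge at row 232 also implies tips well above the nominal 14 mm ahead of the TCP. So the fingers probably closed above the block. I'll find the true tip height by lowering gently onto the block's top, known to be at z=27.

Call:
carry_out --deltas '[[[0, 0, -0.002], 0, 0.0], [[0, 0, -0.002], 0, 0.0], [[0, 0, 0], 0, 0.0], [[0, 0, 0], 0, 0.0]]'

```text
time: 18.52
ee_pos: [539.4, -203.8, 20.7]
ee_rot: [-3.135, -0.194, 0.001]
force: [0.8, -0.1, -0.5]
width: 0.4
```

Call:
carry_out --deltas '[[[0, 0, -0.001], 0, 0.0], [[0, 0, -0.001], 0, 0.0], [[0, 0, 0], 0, 0.0], [[0, 0, 0], 0, 0.0]]'

```text
time: 18.85
ee_pos: [539.6, -203.9, 18.9]
ee_rot: [-3.136, -0.194, 0.0]
force: [0.2, -0.3, 0.2]
width: 0.5
```

Call:
carry_out --deltas '[[[0, 0, -0.001], 0, 0.0], [[0, 0, -0.001], 0, 0.0], [[0, 0, 0], 0, 0.0], [[0, 0, 0], 0, 0.0]]'

```text
time: 19.18
ee_pos: [539.8, -204.0, 17.2]
ee_rot: [3.136, 0.194, 0.0]
force: [-0.8, 0.6, 2.6]
width: 0.1
```

Contact came at TCP z≈17.5, so the real tips sit about 9.5 mm above the reported TCP. Re-grasping with that offset.

Call:
carry_out --deltas '[[[0, 0, 0.006], 0, 0.05], [[0, 0, 0.006], 0, 0.05], [[0, 0, 0], 0, 0.05], [[0, 0, 0], 0, 0.05], [[0, 0, 0], 0, 0.05], [[0, 0, 0], 0, 0.05], [[0, 0, 0], 0, 0.05], [[0, 0, 0], 0, 0.05], [[0, 0, 0], 0, 0.05]]'

```text
time: 19.93
ee_pos: [539.5, -203.8, 28.8]
ee_rot: [-3.135, -0.194, 0.0]
force: [0.5, -0.5, -0.1]
width: 49.8
```

Call:
carry_out --deltas '[[[0, 0, -0.008], 0, 0.05], [[0, 0, -0.008], 0, 0.05], [[0, 0, -0.006], 0, 0.05], [[0, 0, -0.003], 0, 0.05], [[0, 0, -0.002], 0, 0.05], [[0, 0, 0], 0, 0.05], [[0, 0, 0], 0, 0.05]]'

```text
time: 20.52
ee_pos: [539.6, -203.9, 1.9]
ee_rot: [-3.136, -0.194, 0.0]
force: [-0.7, 0.4, 0.6]
width: 50.1
```

Call:
carry_out --deltas '[[[0, 0, 0], 0, 0.0], [[0, 0, 0], 0, 0.0], [[0, 0, 0], 0, 0.0], [[0, 0, 0], 0, 0.0], [[0, 0, 0], 0, 0.0], [[0, 0, 0], 0, 0.0], [[0, 0, 0], 0, 0.0], [[0, 0, 0], 0, 0.0]]'

```text
time: 21.18
ee_pos: [539.8, -204.0, 2.2]
ee_rot: [3.136, 0.194, 0.0]
force: [-1.5, -0.5, 2.2]
width: 19.6
```

Call:
carry_out --deltas '[[[0, 0, 0.01], 0, 0.0], [[0, 0, 0.02], 0, 0.0], [[0, 0, 0.025], 0, 0.0], [[0, 0, 0.025], 0, 0.0], [[0, 0, 0.025], 0, 0.0], [[0, 0, 0.025], 0, 0.0], [[0, 0, 0], 0, 0.0], [[0, 0, 0], 0, 0.0]]'

```text
time: 21.85
ee_pos: [541.0, -204.6, 134.6]
ee_rot: [3.133, 0.194, 0.006]
force: [-0.1, -0.3, -2.1]
width: 19.3
```

```bash
python3 boards.py w10.png 133
```

```text
[ 541.  -204.6  134.6] tooly -82.93 21.85
[318. 176.] 5708 xy [ 578.1 -200.3] size [64.6 37.2] ang 7.1
[407. 199.] 3234 xy [ 570.3 -257.8] size [21.8 72.2] ang -4.94
[318. 324.] 1107 xy [ 476.1 -213. ] size [17.5 36.8] ang -83.01
```

Board 1 is held (width 19.3). Moving to hover over seat c.

Call:
carry_out --deltas '[[[0.001, 0.015, 0], 0.1, 0.0], [[0.001, 0.025, 0], 0.1, 0.0], [[0.001, 0.03, 0], 0.1, 0.0], [[0.001, 0.03, 0], 0.1, 0.0], [[0.001, 0.03, 0], 0.1, 0.0], [[0.001, 0.03, 0], 0.1, 0.0], [[0.001, 0.03, 0], 0.1, 0.0], [[0.001, 0.03, 0], 0.1, 0.0], [[0.001, 0.03, 0], 0.1, 0.0], [[0.001, 0.03, 0], 0.1, 0.0], [[0.001, 0.03, 0], 0.05, 0.0], [[0.002, 0.02, 0], 0, 0.0]]'

```text
time: 22.9
ee_pos: [550.4, 129.3, 129.9]
ee_rot: [-3.133, -0.225, 0.006]
force: [0.4, -0.7, -0.7]
width: 19.6
```

Call:
carry_out --deltas '[[[0.001, 0.016, 0], 0, 0.0], [[0, 0, 0], 0, 0.0], [[0, 0, 0], 0, 0.0], [[0, 0, 0], 0, 0.0], [[0, 0, 0], 0, 0.0]]'

```text
time: 23.32
ee_pos: [553.0, 141.3, 131.2]
ee_rot: [3.133, 0.221, -0.002]
force: [-0.6, -0.7, -0.7]
width: 19.6
```

```bash
python3 boards.py w11.png 139
```

```text
[553.  141.3 131.2] tooly -81.92 23.3167
[319. 176.] 5608 xy [591.6 146.4] size [60.7 35. ] ang 8.09
[319. 324.] 1038 xy [494.8 132.8] size [15.9 34.8] ang -81.9
```

View pics/w11.png

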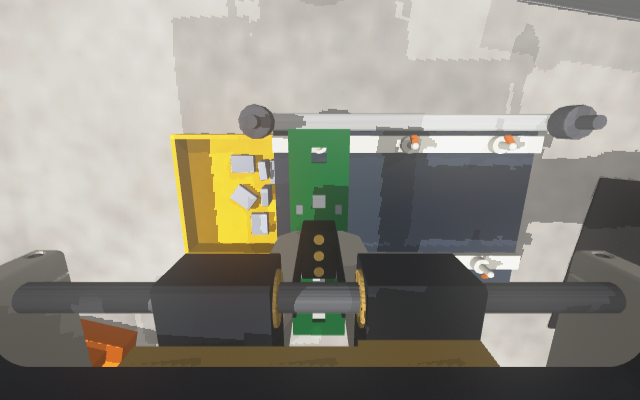

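The chips lie in the tray and the board is square over seat c. Hole at (319,155); barbs visible at (416,140), (510,139) and (484,276).

```bash
cat > seat.py <<'E'
from h import *
import sys
def meas(c,o,zt):
    H,S,V=HSV(c); 
    m=((H<14)|(H>174))&(S>150)&(V>120); m[:120]=0; m[290:]=0; m[:,:290]=0
    for ce,a,_ in blobs(m,5): print('barb',ce.round(1),a,ray(c,73.7,*ce).round(1))
    g=((H>45)&(H<85)&(S>100)&(V>40)).astype(np.uint8); g[:, :280]=0; g[:,360:]=0; g[230:]=0
    h=cv2.findContours(g,cv2.RETR_CCOMP,cv2.CHAIN_APPROX_NONE); T=R.from_rotvec(o['ee_rot']).as_matrix()[:2,:2]
    for ct,hi in zip(h[0],h[1][0]):
        if cv2.contourArea(ct)>60:
            P=np.array([ray(c,zt,*p) for p in ct[:,0]],np.float32); r=cv2.minAreaRect(P)
            print('hole' if hi[3]>=0 else 'outer',ct[:,0].mean(0).round(1),'xy',np.round(r[0],2),'size',np.round(r[1],1),'in tool rel TCP',(T.T@(np.array(r[0])-o['ee_pos'][:2])).round(2))
if __name__=='__main__':
    o=env.get_obs(); c=dict(np.load('wb.npz')); print(o['ee_pos'].round(2)); meas(c,o,float(sys.argv[1]))
E
python3 seat.py 134.5
```

```text
[553.26 141.19 131.53]
barb [414.3 138.5] 44 [624.8  74.7]
barb [508.5 138.9] 52 [635.    0.9]
barb [484.1 276.2] 17 [515.3 -14.9]
outer [318.6 183.6] xy [591.36 146.39] size [61.  35.9] in tool rel TCP [38.45  0.19]
hole [338. 209.] xy [575.96 132.  ] size [7.8 5. ] in tool rel TCP [21.19 12.28]
hole [299.1 208.8] xy [572.53 156.07] size [7.8 5. ] in tool rel TCP [ 21.17 -12.03]
hole [318.4 154.4] xy [607.54 148.79] size [10.  10.1] in tool rel TCP [54.81  0.08]
```

Call:
carry_out --deltas '[[[0.0008, 0.0003, -0.01], 0, 0.0], [[0, 0, -0.01], 0, 0.0], [[0, 0, -0.01], 0, 0.0], [[0, 0, -0.008], 0, 0.0], [[0, 0, -0.004], 0, 0.0], [[0, 0, 0], 0, 0.0], [[0, 0, 0], 0, 0.0], [[0, 0, 0], 0, 0.0], [[0, 0, 0], 0, 0.0]]'

```text
time: 24.12
ee_pos: [555.0, 142.5, 90.8]
ee_rot: [-3.134, -0.222, -0.002]
force: [0.3, -0.2, -0.8]
width: 19.4
```

```bash
python3 boards.py w12.png 93; python3 seat.py 93
python3 - <<'E'
from h import *
c=dict(np.load('wb.npz')); cv2.imwrite('pics/w12c.png',cv2.resize(c['img'][100:220,260:420],(640,480),interpolation=cv2.INTER_CUBIC)[:,:,::-1])
for s,x in((75,55),(0,55)):
    b=np.array([564.6,67.2]); ex=np.array([.99,.1412]); ey=np.array([-.1412,.99]); p=b+s*ey+x*ex; print(np.round(proj(c,[*p,83]),1),np.round(proj(c,[*p,66]),1))
E
```

```text
[555.  142.5  90.8] tooly -441.88 24.1167
[319. 176.] 5618 xy [592.7 147.6] size [63.2 36.3] ang 8.2
[318. 324.] 1057 xy [492.7 133.3] size [17.2 35.7] ang -83.14
[554.95 142.48  90.77]
barb [434.5 144.9] 77 [624.6  75.1]
barb [548.7 145.2] 91 [635.    0.8]
outer [318.5 179.5] xy [593.34 147.71] size [61.9 36.3] in tool rel TCP [38.74  0.25]
hole [338.1 208.8] xy [577.59 133.09] size [7.9 5. ] in tool rel TCP [21.08 12.5 ]
hole [299.1 208.8] xy [574.12 157.3 ] size [7.9 5. ] in tool rel TCP [ 21.07 -11.97]
hole [318.4 197.8] xy [583.13 146.25] size [16.   9.4] in tool rel TCP [28.43  0.25]
hole [318.4 154.4] xy [609.34 150.01] size [10.  10.2] in tool rel TCP [54.9   0.24]
[319.5 154.6] [319.4 152.2]
[438.4 154.7] [428.5 152.3]
```

View pics/w12c.png

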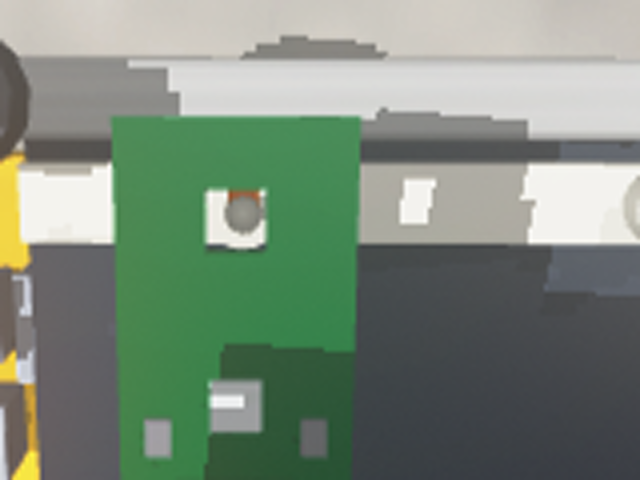

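Through the hole: post tip at (320.5,153.2), hole centre (318.8,154.5). That calls for a 1.1 mm shift towards bed -y, which agrees with the TCP reading. Correct and press.

Call:
carry_out --deltas '[[[-0.0001, -0.0011, 0], 0, 0.0], [[0, 0, -0.003], 0, 0.0], [[0, 0, -0.003], 0, 0.0], [[0, 0, -0.003], 0, 0.0], [[0, 0, -0.003], 0, 0.0], [[0, 0, 0], 0, 0.0], [[0, 0, 0], 0, 0.0]]' --force 60

```text
time: 24.75
ee_pos: [554.0, 141.2, 77.6]
ee_rot: [3.134, 0.222, -0.001]
force: [0.3, -0.9, -0.4]
width: 19.4
```

Call:
carry_out --deltas '[[[0, 0, -0.002], 0, 0.0], [[0, 0, -0.002], 0, 0.0], [[0, 0, -0.002], 0, 0.0], [[0, 0, 0], 0, 0.0], [[0, 0, 0], 0, 0.0]]'

```text
time: 25.17
ee_pos: [555.5, 141.5, 73.4]
ee_rot: [-3.133, -0.223, -0.004]
force: [-0.3, 0.5, 5.4]
width: 19.1
```

Call:
carry_out --deltas '[[[0, 0, -0.0015], 0, 0.0], [[0, 0, -0.0015], 0, 0.0], [[0, 0, -0.0015], 0, 0.0], [[0, 0, 0], 0, 0.0], [[0, 0, 0], 0, 0.0]]'

```text
time: 25.58
ee_pos: [554.9, 141.4, 68.1]
ee_rot: [-3.134, -0.222, -0.002]
force: [1.1, 0.4, 1.6]
width: 19.6
```

Call:
carry_out --deltas '[[[0, 0, -0.0015], 0, 0.0], [[0, 0, -0.0015], 0, 0.0], [[0, 0, -0.0015], 0, 0.0], [[0, 0, 0], 0, 0.0], [[0, 0, 0], 0, 0.0]]'

```text
time: 26.0
ee_pos: [554.7, 141.4, 65.1]
ee_rot: [3.134, 0.223, 0.001]
force: [-8.3, -1.3, 19.8]
width: 19.7
```

Call:
carry_out --deltas '[[[0, 0, -0.0008], 0, 0.0], [[0, 0, 0], 0, 0.0], [[0, 0, 0], 0, 0.0]]'

```text
time: 26.25
ee_pos: [554.7, 141.3, 65.0]
ee_rot: [3.134, 0.223, 0.001]
force: [-11.6, -1.9, 25.2]
width: 19.3
```

Call:
carry_out --deltas '[[[0, 0, 0.0015], 0, 0.0], [[0, 0, 0], 0, 0.045], [[0, 0, 0], 0, 0.045], [[0, 0, 0], 0, 0.045], [[0, 0, 0], 0, 0.045], [[0, 0, 0], 0, 0.045], [[0, 0, 0.01], 0, 0.045], [[0, 0, 0.02], 0, 0.045], [[0, 0, 0.02], 0, 0.045], [[0, 0, 0.02], 0, 0.045], [[0, 0, 0], 0, 0.045], [[0, 0, 0], 0, 0.045]]'

```text
time: 27.25
ee_pos: [555.7, 141.5, 135.8]
ee_rot: [-3.133, -0.222, -0.006]
force: [-0.5, -0.6, -0.4]
width: 44.9
```

```bash
python3 boards.py w13.png 70; python3 seat.py 70;  python3 - <<'E'
from h import *
c=dict(np.load('wb.npz')); cv2.imwrite('pics/w13c.png',cv2.resize(c['img'][90:250,230:550],(800,400),interpolation=cv2.INTER_CUBIC)[:,:,::-1])
E
```

```text
[555.7 141.5 135.8] tooly -441.88 27.25
[319. 203.] 5285 xy [555.2 141.1] size [136.   35.5] ang 8.16
[554.59 141.29 134.07]
barb [318.5 141.8] 40 [614.1 149.6]
barb [411.2 142.2] 50 [624.5  75.3]
barb [503.7 142.5] 54 [634.9   1.1]
outer [319.  183.4] xy [580.68 144.75] size [84.5 35.3] in tool rel TCP [26.32  0.26]
hole [318.5 181.5] xy [581.21 144.84] size [9.5 9.4] in tool rel TCP [26.86  0.24]
hole [322.1 146.5] xy [611.11 145.38] size [14.6 18.2] in tool rel TCP [56.53  3.93]
```

View pics/w13c.png

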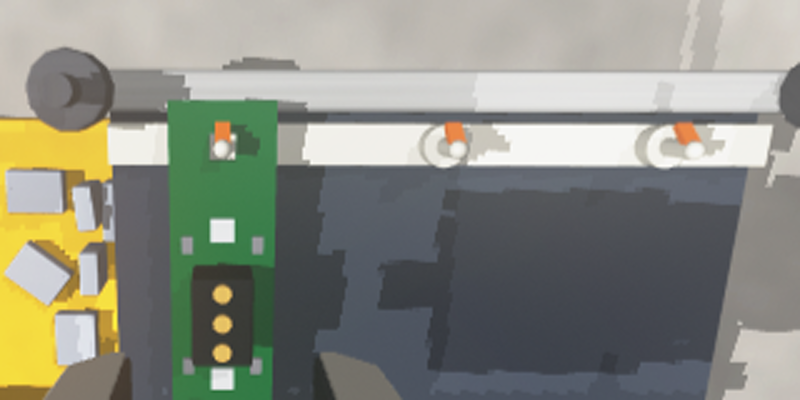

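The +x barb has sprung out over the board. Next I'll check the -x barb from a shifted viewpoint on the way to board 2.

Call:
carry_out --deltas '[[[-0.025, -0.004, 0.01], 0, 0.045], [[-0.025, -0.004, 0.01], 0, 0.045], [[-0.025, -0.004, 0], 0, 0.045], [[-0.025, -0.02, 0], 0, 0.045], [[0, -0.02, 0], 0, 0.045], [[0, 0, 0], 0, 0.045], [[0, 0, 0], 0, 0.045], [[0, 0, 0], 0, 0.045]]'

```text
time: 27.97
ee_pos: [454.2, 89.5, 153.1]
ee_rot: [-3.133, -0.221, 0.001]
force: [-0.0, 0.1, 0.6]
width: 44.9
```

```bash
python3 boards.py w14.png 70
python3 - <<'E'
from h import *
c=dict(np.load('wb.npz')); H,S,V=HSV(c)
m=((H<14)|(H>174))&(S>150)&(V>120)
for ce,a,_ in blobs(m,8): print(ce.round(1),a,ray(c,73.7,*ce).round(1))
t=shot('top'); H,S,V=HSV(t)
g=(H>45)&(H<85)&(S>100)&(V>40)
for ce,a,_ in blobs(g,60): print('top green',ce.round(1),a)
m=(H>8)&(H<28)&(S>60)&(S<170)&(V>150); m[:240]=0;m[275:]=0; m[:,:175]=0;m[:,215:]=0
r=cv2.minAreaRect(np.argwhere(m)[:,::-1].astype(np.float32)); print('rib',[ray(t,64,*p).round(1).tolist() for p in cv2.boxPoints(r)], ray(t,64,*r[0]))
a=cv2.resize(c['img'][0:240,100:500],(800,480)); cv2.imwrite('pics/w14c.png',a[:,:,::-1])
E
```

```text
[454.2  89.5 153.1] tooly -441.93 27.9667
[275.  80.] 5856 xy [549.8 140.2] size [129.1  35.8] ang 8.12
[275.8 155.8] 27 [494.3 132.9]
[361.4 155.9] 28 [504.9  58.5]
[447.  155.8] 35 [515.5 -15.9]
[ 38.5 245.3] 107 [378.  348.2]
[ 12.4 256.3] 88 [362.7 374.4]
[ 76.9 262.4] 466 [364.9 313.3]
top green [387.1 187. ] 187
top green [385.9 214.4] 136
rib [[1176.0, 880.9], [1176.0, 880.9], [1176.0, 880.9], [1176.0, 880.9]] [1176.02975702  880.92330475]
```

The -x barb on seat c sits at (275.8,155.8), with the same row and area as the free barbs, so it is sprung out. On to board 2.

Call:
carry_out --deltas '[[[0, -0.02, 0], 0, 0.05], [[0, -0.03, 0], -1.1, 0.05], [[0, -0.03, 0], -1.1, 0.05], [[0.004, -0.03, 0], -1.1, 0.05], [[0.005, -0.03, 0], -1.1, 0.05], [[0.01, -0.03, 0], -1.1, 0.05], [[0.01, -0.03, 0], -1.1, 0.05], [[0.01, -0.03, 0], -1.1, 0.05], [[0.01, -0.03, -0.01], -1.1, 0.05], [[0.01, -0.03, -0.01], -1.1, 0.05], [[0.01, -0.03, -0.01], -1.1, 0.05], [[0.01, -0.03, -0.01], -1.1, 0.05]]'

```text
time: 29.07
ee_pos: [534.3, -261.8, 112.6]
ee_rot: [-3.139, 0.11, 0.0]
force: [0.1, 0.5, 0.7]
width: 50.4
```

Call:
carry_out --deltas '[[[0, -0.03, -0.01], -1.0, 0.05], [[0, -0.012, -0.007], 0, 0.05], [[0, 0, 0], 0, 0.05], [[0, 0, 0], 0, 0.05], [[0, 0, 0], 0, 0.05]]'

```text
time: 29.48
ee_pos: [533.7, -301.4, 96.8]
ee_rot: [-3.138, 0.135, 0.0]
force: [0.7, 0.9, -0.3]
width: 49.9
```

```bash
python3 boards.py w15.png 7
```

```text
[ 533.7 -301.4   96.8] tooly 265.08 29.4833
[320. 153.] 6062 xy [ 574.7 -306.6] size [ 36.2 139.1] ang -5.01
```

Board 2 was knocked about 42 mm along its length and is now at (574.7,-306.6), -5.0°. Following it.

Call:
carry_out --deltas '[[[0.0205, -0.0026, 0], 0, 0.05], [[0.0205, -0.0026, 0], 0, 0.05], [[0, 0, 0], 0, 0.05], [[0, 0, 0], 0, 0.05], [[0, 0, 0], 0, 0.05]]'

```text
time: 29.95
ee_pos: [574.3, -307.0, 97.1]
ee_rot: [3.139, -0.134, -0.0]
force: [-0.1, -0.0, 1.0]
width: 49.9
```

```bash
python3 boards.py w16.png 7
```

```text
[ 574.3 -307.    97.1] tooly -94.9 29.95
[318. 196.] 5385 xy [ 575.3 -306.8] size [ 36.1 138.8] ang -5.05
```

Call:
carry_out --deltas '[[[0.0006, 0, -0.02], 0, 0.05], [[0, 0, -0.02], 0, 0.05], [[0, 0, -0.02], 0, 0.05], [[0, 0, -0.015], 0, 0.05], [[0, 0, -0.01], 0, 0.05], [[0, 0, -0.006], 0, 0.05], [[0, 0, -0.004], 0, 0.05], [[0, 0, 0], 0, 0.05], [[0, 0, 0], 0, 0.05]]'

```text
time: 30.75
ee_pos: [575.5, -308.3, 2.6]
ee_rot: [3.138, -0.136, 0.002]
force: [-0.2, 0.3, 1.8]
width: 50.0
```

Call:
carry_out --deltas '[[[0, 0, 0], 0, 0.0], [[0, 0, 0], 0, 0.0], [[0, 0, 0], 0, 0.0], [[0, 0, 0], 0, 0.0], [[0, 0, 0], 0, 0.0], [[0, 0, 0], 0, 0.0], [[0, 0, 0], 0, 0.0], [[0, 0, 0], 0, 0.0]]'

```text
time: 31.42
ee_pos: [575.1, -308.0, 2.0]
ee_rot: [3.139, -0.136, 0.0]
force: [-0.5, 1.0, 2.3]
width: 19.4
```

Call:
carry_out --deltas '[[[0, 0, 0.01], 0, 0.0], [[0, 0, 0.02], 0, 0.0], [[0, 0, 0.025], 0, 0.0], [[0, 0, 0.025], 0, 0.0], [[0, 0, 0.025], 0, 0.0], [[0, 0, 0.025], 0, 0.0], [[0, 0.015, 0], 1.3, 0.0], [[0, 0.025, 0], 1.3, 0.0], [[0, 0.025, 0], 1.3, 0.0], [[0, 0.025, 0], 1.3, 0.0], [[0, 0.025, 0], 1.3, 0.0], [[0, 0.025, 0], 1.3, 0.0]]'

```text
time: 32.42
ee_pos: [574.3, -166.2, 131.4]
ee_rot: [-3.14, -0.08, 0.001]
force: [-0.1, 0.2, 0.1]
width: 19.4
```

Call:
carry_out --deltas '[[[0, 0.025, 0], 1.3, 0.0], [[0, 0.025, 0], 1.3, 0.0], [[0, 0.025, 0], 1.3, 0.0], [[0, 0.025, 0], 1.4, 0.0], [[0, 0.025, 0], 0, 0.0], [[0, 0.02, 0], 0, 0.0], [[0, 0.016, 0], 0, 0.0], [[0, 0, 0], 0, 0.0], [[0, 0, 0], 0, 0.0], [[0, 0, 0], 0, 0.0], [[0, 0, 0], 0, 0.0]]'

```text
time: 33.33
ee_pos: [574.8, -7.7, 131.6]
ee_rot: [3.134, 0.221, -0.0]
force: [0.2, -0.8, -0.7]
width: 19.1
```

```bash
python3 boards.py w17.png 135; python3 seat.py 135; python3 -c "
from h import *
env.read_camera('top');o=env.get_obs();print(o['ee_pos'].round(1),o['width'])"
```

```text
[574.8  -7.7 131.6] tooly -81.91 33.3333
[135. 160.] 2871 xy [608.9 106.9] size [40.5 25.7] ang 8.15
[318. 176.] 5655 xy [612.4  -2.7] size [62.4 36.1] ang 7.95
[151. 255.] 1832 xy [550.   98.4] size [38.2 26.1] ang 8.11
[318. 324.] 1113 xy [513.2 -16.8] size [17.9 35.8] ang -81.89
[574.84  -7.82 131.62]
outer [319.1 179.8] xy [613.11  -2.57] size [61.  36.1] in tool rel TCP [38.63  0.17]
hole [338. 209.] xy [597.73 -17.01] size [7.8 5. ] in tool rel TCP [21.37 12.3 ]
hole [298.9 209.2] xy [594.29   7.05] size [7.8 5. ] in tool rel TCP [ 21.35 -12.  ]
hole [318.6 201.4] xy [601.09  -4.25] size [10.2  9.3] in tool rel TCP [26.49  0.15]
hole [318.7 154.4] xy [ 6.2928e+02 -2.3000e-01] size [10.  10.1] in tool rel TCP [54.97  0.12]
[574.9  -7.8 131.7] 19.425950463115818
```

Call:
carry_out --deltas '[[[0, 0.0008, -0.01], 0, 0.0], [[0, 0, -0.01], 0, 0.0], [[0, 0, -0.01], 0, 0.0], [[0, 0, -0.008], 0, 0.0], [[0, 0, -0.003], 0, 0.0], [[0, 0, 0], 0, 0.0], [[0, 0, 0], 0, 0.0], [[0, 0, 0], 0, 0.0], [[0, 0, 0], 0, 0.0]]'

```text
time: 34.18
ee_pos: [575.5, -6.2, 91.5]
ee_rot: [3.133, 0.223, 0.002]
force: [-0.1, 0.3, -1.0]
width: 19.0
```

```bash
python3 boards.py w18.png 95; python3 seat.py 95
python3 - <<'E'
from h import *
c=dict(np.load('wb.npz')); cv2.imwrite('pics/w18c.png',cv2.resize(c['img'][120:200,260:380],(720,480),interpolation=cv2.INTER_CUBIC)[:,:,::-1])
E
```

```text
[575.5  -6.2  91.5] tooly -81.87 34.1833
[108. 194.] 5700 xy [577.5 124.8] size [98.2 31.4] ang 8.17
[319. 176.] 5675 xy [613.4  -1. ] size [62.8 36.1] ang 8.05
[318. 324.] 1129 xy [514.1 -15.2] size [17.9 35.8] ang -81.85
[575.47  -6.16  91.46]
outer [318.5 179.6] xy [614.1   -0.93] size [61.5 36.1] in tool rel TCP [38.99  0.29]
hole [338. 209.] xy [598.46 -15.41] size [7.8 5. ] in tool rel TCP [21.46 12.42]
hole [298.9 209.2] xy [595.01   8.62] size [7.8 5. ] in tool rel TCP [ 21.44 -11.87]
hole [318.8 201. ] xy [601.81  -2.67] size [10.2  9.3] in tool rel TCP [26.58  0.27]
hole [318.7 154.4] xy [629.98   1.37] size [10.  10.1] in tool rel TCP [55.03  0.25]
```

View pics/w18c.png

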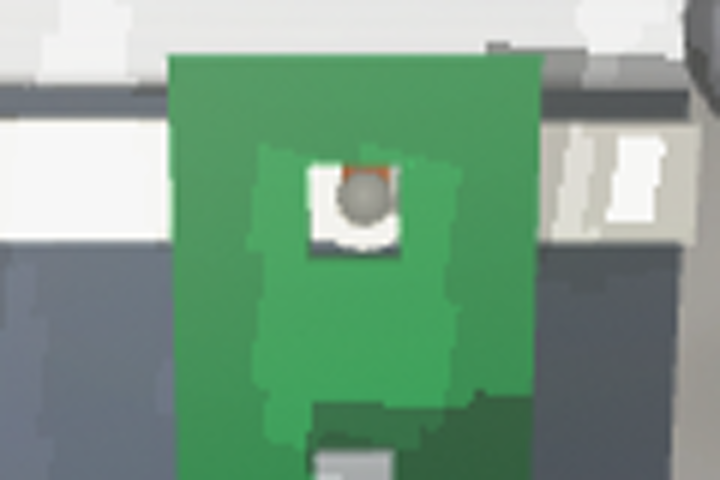

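Post at (320.8,152.5), hole at (319,154.7): the same 1.1 mm correction as before, then press.

Call:
carry_out --deltas '[[[0.0002, -0.0011, 0], 0, 0.0], [[0, 0, -0.003], 0, 0.0], [[0, 0, -0.003], 0, 0.0], [[0, 0, -0.003], 0, 0.0], [[0, 0, -0.003], 0, 0.0], [[0, 0, 0], 0, 0.0], [[0, 0, 0], 0, 0.0]]'

```text
time: 34.82
ee_pos: [574.7, -7.2, 78.2]
ee_rot: [-3.134, -0.222, 0.001]
force: [0.6, 0.0, -0.1]
width: 19.4
```

Call:
carry_out --deltas '[[[0, 0, -0.002], 0, 0.0], [[0, 0, -0.002], 0, 0.0], [[0, 0, -0.002], 0, 0.0], [[0, 0, 0], 0, 0.0], [[0, 0, 0], 0, 0.0]]'

```text
time: 35.23
ee_pos: [576.3, -7.3, 74.0]
ee_rot: [3.133, 0.222, 0.004]
force: [0.1, 0.5, 5.3]
width: 19.4
```

Call:
carry_out --deltas '[[[0, 0, -0.0015], 0, 0.0], [[0, 0, -0.0015], 0, 0.0], [[0, 0, -0.0015], 0, 0.0], [[0, 0, 0], 0, 0.0], [[0, 0, 0], 0, 0.0]]'

```text
time: 35.65
ee_pos: [576.2, -7.5, 69.5]
ee_rot: [3.133, 0.222, 0.003]
force: [-0.3, -0.9, 6.0]
width: 19.6
```

Call:
carry_out --deltas '[[[0, 0, -0.0015], 0, 0.0], [[0, 0, -0.0015], 0, 0.0], [[0, 0, -0.0015], 0, 0.0], [[0, 0, 0], 0, 0.0], [[0, 0, 0], 0, 0.0]]'

```text
time: 36.07
ee_pos: [575.6, -7.4, 64.9]
ee_rot: [3.133, 0.222, 0.002]
force: [-4.4, -0.6, 10.2]
width: 19.6
```

Call:
carry_out --deltas '[[[0, 0, -0.001], 0, 0.0], [[0, 0, 0], 0, 0.0], [[0, 0, 0], 0, 0.0]]'

```text
time: 36.32
ee_pos: [575.7, -7.4, 64.8]
ee_rot: [3.133, 0.223, 0.002]
force: [-8.1, 0.1, 17.9]
width: 19.4
```

Call:
carry_out --deltas '[[[0, 0, -0.0008], 0, 0.0], [[0, 0, 0], 0, 0.0], [[0, 0, 0.0015], 0, 0.0], [[0, 0, 0], 0, 0.045], [[0, 0, 0], 0, 0.045], [[0, 0, 0], 0, 0.045], [[0, 0, 0], 0, 0.045], [[0, 0, 0], 0, 0.045], [[0, 0, 0.01], 0, 0.045], [[0, 0, 0.02], 0, 0.045], [[0, 0, 0.02], 0, 0.045], [[0, 0, 0.02], 0, 0.045]]'

```text
time: 37.32
ee_pos: [574.9, -7.2, 134.7]
ee_rot: [-3.134, -0.222, 0.001]
force: [-0.4, 0.0, 0.6]
width: 44.9
```

Call:
carry_out --deltas '[[[-0.03, 0, 0.01], 0, 0.045], [[-0.03, 0.015, 0.01], 0, 0.045], [[-0.03, 0.02, 0.01], 0, 0.045], [[-0.02, 0.02, 0.01], 0, 0.045], [[-0.01, 0.02, 0.02], 0, 0.045], [[0, 0, 0], 0, 0.045], [[0, 0, 0], 0, 0.045], [[0, 0, 0], 0, 0.045]]'

```text
time: 37.98
ee_pos: [455.5, 67.5, 193.6]
ee_rot: [3.133, 0.223, 0.001]
force: [0.2, -0.3, -0.3]
width: 45.2
```

```bash
python3 boards.py w19.png 70
python3 - <<'E'
from h import *
c=dict(np.load('wb.npz')); H,S,V=HSV(c)
m=((H<14)|(H>174))&(S>150)&(V>120); m[235:]=0
for ce,a,_ in blobs(m,6): print(ce.round(1),a,ray(c,73.7,*ce).round(1))
E
```

```text
[455.5  67.5 193.6] tooly -81.85 37.9833
[258.  76.] 4920 xy [556.3 141. ] size [142.2  35.7] ang 8.15
[412.  76.] 5110 xy [577.1  -6.9] size [143.3  36.5] ang 8.1
[253.7  13.5] 19 [614.8 149.2]
[336.3  13.8] 13 [625.3  75.3]
[418.5  14.4] 20 [635.3   1.6]
[408. 150.] 23 [515.6 -15.7]
[259.9 149.9] 24 [494.3 132.6]
[334.  150.2] 23 [504.7  58.4]
[ 46.6 229.3] 54 [376.3 354.4]
[ 50. 234.] 11 [371.2 351.4]
```

All four occupied barbs line up with the free ones, and both boards are level at seats a and c. I'll move aside and check the scraper, tray and bystanders.

Call:
carry_out --deltas '[[[0, -0.03, 0.01], 0, 0.045], [[0, -0.03, 0.01], 0, 0.045], [[0, -0.03, 0.01], 0, 0.045], [[0, -0.03, 0.01], 0, 0.045], [[0, -0.03, 0.01], 0, 0.045], [[0, -0.03, 0.01], 0, 0.045], [[0, -0.03, 0.01], 0, 0.045], [[0, -0.03, 0.01], 0, 0.045], [[0, -0.03, 0], 0, 0.045], [[0, -0.03, 0], 0, 0.045], [[0, 0, 0], 0, 0.045], [[0, 0, 0], 0, 0.045]]'

```text
time: 39.03
ee_pos: [454.2, -234.1, 271.7]
ee_rot: [-3.132, -0.216, 0.004]
force: [-0.5, 0.6, 0.4]
width: 45.3
```

Run:
```python
from h import *
print(env.get_obs()['time'],env.get_obs()['ee_pos'].round())
t=shot('top'); s=shot('scene'); H,S,V=HSV(t)
m=(H>8)&(H<28)&(S>60)&(S<170)&(V>150); m[:238]=0;m[278:]=0; m[:,:175]=0;m[:,222:]=0
for ce,a,l in blobs(m,15):
    P=np.array([ray(t,64,*p) for p in np.argwhere(l)[:,::-1]],np.float32); r=cv2.minAreaRect(P); print('rib',a,np.round(r,1) if 0 else r)
m=(H>100)&(H<125)&(S>150)&(V>80); m[:200]=0; m[:,:150]=0;m[:,230:]=0
r=cv2.minAreaRect(np.array([ray(t,4,*p) for p in np.argwhere(m)[:,::-1]],np.float32)); print('pad',r)
m=(H>4)&(H<16)&(S>110)&(V>40)&(V<170); m[:235]=0;m[290:]=0;m[:,:270]=0;m[:,:]&=True; m[:,310:]=0
for ce,a,_ in blobs(m,40): print('hammer',ce.round(1))
a=cv2.resize(t['img'][150:290,130:330],(800,560),interpolation=cv2.INTER_CUBIC)[:,:,:]
b=cv2.resize(s['img'][190:310,290:490],(400,240),interpolation=cv2.INTER_CUBIC)
a=cv2.resize(a,(400,280)); cv2.imwrite('pics/final.png',np.hstack([a,np.pad(b,((20,20),(0,0),(0,0)))])[:,:,::-1])
```

```text
39.0333 [ 454. -234.  272.]
rib 97 ((399.3236083984375, 260.74493408203125), (14.912646293640137, 48.642578125), 87.33299255371094)
pad ((397.50982666015625, 259.1883239746094), (53.942405700683594, 114.37615966796875), 87.4576416015625)
hammer [287.6 262.6]
```

View pics/final.png

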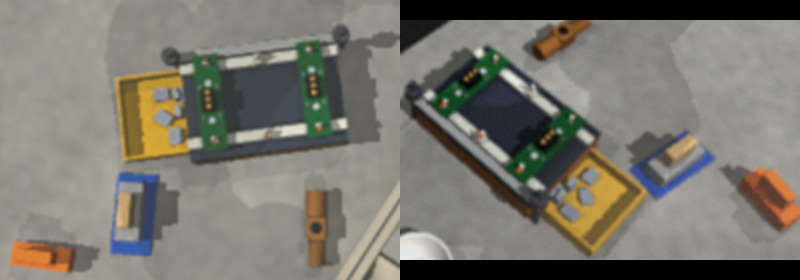

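Scraper and pad agree within 3 mm and are parallel; hammer unmoved; boards down. Some chips overlap in the view, so I'll count them from right above the tray.

Call:
carry_out --deltas '[[[0, 0.035, 0], 0, 0.045], [[0, 0.035, 0], 0, 0.045], [[0, 0.035, 0], 0, 0.045], [[0, 0.035, 0], 0, 0.045], [[0, 0.035, 0], 0, 0.045], [[0, 0.035, 0], 0, 0.045], [[0, 0.035, 0], 0, 0.045], [[0, 0.035, -0.01], 0, 0.045], [[0, 0.035, -0.02], 0, 0.045], [[0.005, 0.035, -0.02], 0, 0.045], [[0.005, 0.035, -0.02], 0, 0.045], [[0.005, 0.035, -0.02], 0, 0.045]]'

```text
time: 40.13
ee_pos: [469.2, 190.6, 182.7]
ee_rot: [-3.133, -0.225, -0.001]
force: [0.6, -0.2, 0.7]
width: 44.9
```

Call:
carry_out --deltas '[[[0, 0.02, 0], 0, 0.045], [[0, 0.015, 0], 0, 0.045], [[0, 0, 0], 0, 0.045], [[0, 0, 0], 0, 0.045], [[0, 0, 0], 0, 0.045]]'

```text
time: 40.55
ee_pos: [469.8, 222.7, 183.5]
ee_rot: [3.133, 0.224, 0.0]
force: [0.7, -0.2, 0.7]
width: 45.0
```

Run:
```python
from h import *
o=env.get_obs(); print(o['ee_pos'].round())
c=shot('wrist','w20.png'); H,S,V=HSV(c)
ex=np.array([.99,.1412]); ey=np.array([-.1412,.99]); t=np.array([541.3,230.5])
px=np.array([proj(c,[*(t+x*ex+y*ey),20]) for x,y in((-58,-50),(58,-50),(58,50),(-58,50))]); print(px.round().tolist())
M=np.zeros(V.shape,np.uint8); cv2.fillConvexPoly(M,px.astype(int),1)
m=(M>0)&(S<70)&(V>70)
# split touching chips by eroding / by face
for k in (1,3):
    e=cv2.erode(m.astype(np.uint8),np.ones((k,k)))
    for ce,a,l in blobs(e,15):
        p=ray(c,12,*ce)-t; print(k,ce.round(),a,'V',V[l].mean().round(),'S',S[l].mean().round(),'tray xy',(p@ex).round(1),(p@ey).round(1))
x0,y0=px.min(0).astype(int); x1,y1=px.max(0).astype(int); st=5
for v in range(y0,y1,st): print(''.join('#' if m[v,u] and V[v,u]>150 else '+' if m[v,u] else '.' for u in range(x0,x1,3)))
```

```text
[470. 223. 183.]
[[362.0, 176.0], [367.0, 70.0], [274.0, 70.0], [278.0, 176.0]]
1 [331.  95.] 345 V 194.0 S 12.0 tray xy 32.7 -11.8
1 [357. 100.] 346 V 172.0 S 16.0 tray xy 27.7 -41.8
1 [330. 128.] 313 V 207.0 S 13.0 tray xy -2.7 -11.2
1 [352. 124.] 143 V 196.0 S 16.0 tray xy 1.7 -36.8
1 [342. 153.] 303 V 205.0 S 15.0 tray xy -32.5 -26.0
3 [331.  95.] 273 V 196.0 S 11.0 tray xy 32.7 -11.8
3 [357. 100.] 259 V 178.0 S 15.0 tray xy 27.8 -41.9
3 [352. 124.] 96 V 202.0 S 14.0 tray xy 1.7 -36.8
3 [330. 128.] 221 V 210.0 S 12.0 tray xy -2.7 -11.2
3 [342. 153.] 235 V 208.0 S 15.0 tray xy -32.5 -26.0
...............................
...............................
...............................
...............................
................#######........
................#######..+##+##
................#######..+##++#
.........................+##++#
............................###
...............................
.................###.....+##...
................######...###...
................#######..+##...
..................####.........
...............................
.....................#####.....
.....................#####.....
.....................#####.....
.....................#####.....
...............................
...............................
...............................
```

Run:
```python
from h import *
im=cv2.imread('pics/w20.png')[:,:,::-1]; hsv=cv2.cvtColor(im,cv2.COLOR_RGB2HSV).astype(int); H,S,V=[hsv[...,i] for i in range(3)]
c=shot('wrist')
for v in range(84,120,2): print(v,''.join('G' if 45<H[v,u]<85 and S[v,u]>100 else 'Y' if S[v,u]>120 and 12<H[v,u]<35 else '#' if S[v,u]<40 and V[v,u]>175 else '+' if S[v,u]<40 and V[v,u]>110 else 'r' if S[v,u]>90 and V[v,u]<140 else '-' for u in range(336,400)))
ex=np.array([.99,.1412]); ey=np.array([-.1412,.99]); t=np.array([541.3,230.5])
for n,x,y,z in [('slate end top',28,-50,50),('wall top in',28,-48,30),('floor at wall',28,-48,5),('floor -40',28,-40,5),('top chip flat -39',28,-39,13)]: print(n,np.round(proj(c,[*(t+x*ex+y*ey),z]),1))
for k in(0,1): # view other cams for reference
    n=('top','scene')[k]; s=shot(n); H2,S2,V2=HSV(s); print(n)
    for xx in(20,28,36): print([np.round(proj(s,[*(t+xx*ex-y*ey),z])).tolist() for y,z in((50,50),(48,30),(40,13))])
```

```text
84 YYYYYYYYYYYYYYYYYYYYYYYYYYYYYYYYYY----------------------------rG
86 YYYYYYYYYYYYYYYYYYYYYYYYYYYYYYYYYY----------------------------GG
88 ######YYYYYYYYYYYYYYYYYYYYYYYYYYYY----------------------------GG
90 ######YYYYYYYY--#####YY-+----+YYYY----------------------------GG
92 ######YYYYYY-+######+--++#####rYYY----------------------------GG
94 ######YYYYYY++#######--++####+rYYY---------------------------rGG
96 ######YYYYYY++#######--++####+rYYr---------------------------rGG
98 ######YYYYYY++#######--++####+YYYr---------------------------rGG
100 ######YYYYYY-+#######--++++##+YYYr---------------------------GGG
102 #####+YYYYYY-+#######+-+++###-YYYr---------------------------GGG
104 YYYYYYYYYYYY-++######+-+++###-YYY----------------------------GGG
106 YYYYYYYYYYYYY++######+-++####-YYY----------------------------GGG
108 YYYYYYYYYYYYY--YYYYYr+#######-YYY---------------------------rGGG
110 YYYYYYYYYYYYYYYYYYYY-+#######rYYY---------------------------rGGG
112 YYYYYYYYYYYYYYYYYYYY-++++++++rYYY---------------------------GGGG
114 YYYYYYYYYYYYYYYYYYYYYYYYYYYYYYYYY---------------------------GGGG
116 YYYYYYYYYYYYY--######YYYYYYYYYYYY---------------------------GGGG
118 YYYYYYYYYYYY-+#######YYYYYYYrYYYr---------------------------GGGG
slate end top [369.6  96.7]
wall top in [364.6  98.5]
floor at wall [361.3 100.4]
floor -40 [354.4 100.4]
top chip flat -39 [354.3  99.8]
top
[[221.0, 197.0], [222.0, 198.0], [220.0, 200.0]]
[[221.0, 194.0], [221.0, 196.0], [220.0, 197.0]]
[[221.0, 192.0], [221.0, 193.0], [220.0, 194.0]]
scene
[[369.0, 268.0], [368.0, 272.0], [370.0, 276.0]]
[[367.0, 270.0], [367.0, 274.0], [368.0, 278.0]]
[[365.0, 272.0], [365.0, 276.0], [366.0, 280.0]]
```

All six chips can be told apart inside the tray wall. The one nearest the slate, at columns 357–365, stands on edge, with yellow wall visible beyond it. Handing in.

```bash
python3 -c "
from h import *
print(env.sign_off())"
```

```text
the job is handed in; nothing more can be done
None
```

I swept all the chips into the yellow tray with the steel scraper, stood it back on the blue pad, and pressed both green boards down onto seats c and a. The job was handed in at about 41 s; no verdict is reported.

**Last checks**
- **Chips:** Six are visible inside the tray walls and the visible channel is clear. One stands on edge against the slate-side wall; it looks inside the limit, but I did not measure its exact centre.
- **Scraper:** It stands within about 3 mm of the pad centre and parallel to it.
- **Boards:** Both measure at seat yaw (8.1°), within about 2 mm of their seats. All four barbs line up with the free ones in the images. In both presses the force rose to 18–25 N with no further travel, as it should once a board is on the shoulders.
- **Bystanders:** The hammer head is where it was. I did not measure the hook again, but the arm never went near it. I left the purple boards and the orange look-alike alone.

**What disagreed or went wrong**
- **Fingertip height:** The real fingertips are about 9.5 mm above the reported TCP, not 14 mm ahead of it. My first board grasp closed on nothing, so I found the offset by gently touching the top of the block. By that offset the scraper was held by only the top few millimetres of its rib during the sweep, but it did not slip.
- **Knocked board:** Board 2 was knocked about 42 mm along its length. I measured it again before grasping it.

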